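Restock the two-step preserves display

ROBOT

A 7-joint arm with a two-finger parallel gripper is mounted at the origin on the work surface. World frame = base frame: x ahead of the robot, y to its left, z up, the work surface at z = 0. Lengths are in m, angles in rad, forces in N, time in s.
With the tool pointing down it reaches from about 0.425 to 0.875 m from the base axis. Payload 4.7 kg.
Tool frame: the origin (TCP) lies midway between the tips of the shut fingers; the grasp point (between the pads) lies 19 mm behind it; x points along the fingers, y is the direction in which the jaws open and shut, and the axes are right-handed (so a half turn about x gives the same grasp; the last joint's range is limited). The gripper opens to 87 mm and grips with 3 to 60 N. Pads are 19 mm wide; open, the fingers measure 117 mm over their backs; the gripper's body (75 mm by 190 mm) begins 51 mm behind the grasp point.
Start: joints at [1.285, 0.321, -0.07, 1.45, 0.023, 1.371, -0.057], TCP at [0.192, -0.621, 0.223] pointing down, gripper open.
Joint ranges: [-2.86, 2.86], [-0.3, 2.09], [-1.38, 1.24], [0.06, 2.45], [-1.56, 4.7], [0.09, 2.05], [-2.69, 2.69]. Speed limits (rad/s): [2.57, 2.57, 3.14, 3.14, 3.14, 3.14, 3.14].

INTERFACE

Orientations are given as a rotation vector (axis times angle).
In Python, from bench import ctrl gives the robot as it stands. The module is installed in compiled form; this text tells all that it offers.
- The arm moves only by the tool servo_tool, never from a script. Its arguments are lists of equal length, an entry for each row: "dp": the shift along the tool's x, y, z in units of 25 mm (1.0 is 25 mm), a list of three; "yaw": the turn about the tool's x in units of 6 degrees (1.0 is 6 degrees). A call has exactly 5 rows; each row shifts and turns the commanded pose from where the row before left it, along the tool's axes as they then stand; what a row does not reach is not made up. A row lasts 1/10 s, in which the tool goes at most 50 mm and 8.59 degrees, less where a joint would pass 70% of its speed; a pose out of reach is approached as far as the arm can. A call is refused whole if a number of a shift passes 1 or a number of a turn 1, either way. A call with a gripper value outside its range is refused whole. "fingers" is the opening, from 0 (shut) to 1 (fully open), set as the call begins (left out, the last holds). The fingers move at their own pace and stop on an object; "grip_force" is the grip in N (left out, the last holds). Time passes only in rows, so rows that do not move let the fingers close, or fill a call up. It gives the time, the measured TCP pose, the force and the opening at its end, in the units of the state.
- ctrl.get_state(): the state, without advancing time (a new reading comes with each control period).
- ctrl.get_image(name): name is "side" or "top" or "wrist"; returns (picture, depth): 420x560x3 uint8, red, green, blue; 420x560 float32, m along the optical axis (not along the pixel's ray), 0 where there is no reading.
- ctrl.camera_info(name): a dict with "fx", "fy", "cx", "cy" (pixels), "extrinsics" (4x4, takes a point from world to camera coordinates); the wrist camera has in their place "hand_eye" (4x4, takes a point from camera to tool coordinates, whose origin is the TCP and whose axes are the tool frame's). Camera axes: x right, y down, z forward; pixel columns grow to the right and rows downward; lengths in m; the calibration is good to about 2 mm. A picture is of the moment at which its call begins: read the wrist's pose just before it. camera_info takes no time and is no camera call.
- ctrl.close_job(): hands the job in, once; it reports no verdict.
Trained networks look in the newest picture that a camera, given by its name, has taken for a name from the list of things; names that differ only in an ending like _2 or _b are one class to them, and where a whole thing is asked for, a point or a joint stands for the part that bears it (a point fixed in the world has none). Each returns a list of dicts, best first, with "score" (0 to 1); they miss things now and then, are a little off and sometimes report something else, mostly with a low value. They report only what shows in the picture. A call takes as long as a camera call. They do not tell look-alikes from the thing itself.
- ctrl.search_frame(camera, label): "extent" ([left, top, right, bottom] in pixels, round what is visible of it).
- ctrl.cut_out(camera, label): "region" (420x560 bool, what is visible of it) and "extent" ([left, top, right, bottom] in pixels, round what is visible of it).
The state is a dict: "time": time; "joint_positions": joint angles; "qd": joint speeds; "joint_torque": joint torques, N m; "position": TCP position; "tool_rot": TCP orientation; "ft_force": force on the tool from outside, world axes, zero at the start; "torque": the same for the moment, N m; "grip_width": opening from 0.0 (shut) to 1.0 (fully open).
Only numpy, scipy, OpenCV 4.12 (cv2) and the standard library are available. Lean on these libraries where they do the work, as an engineer would, in place of code of your own. Each camera call takes 0.05 s, during which the arm holds its last target.

TASK

Restock the stepped wooden counter display from the cardboard flat: stand the round jam jar, the six-sided honey jar and the syrup bottle on the upper step, each straight behind the one of its own kind on the lower step and in the middle of its place. The little tasting jar goes on top of the jam jar you put up, upright on the middle of its lid. Leave the tall jar and the roll of labels in the flat, do not shift the stock already on the display, and set the glass down without letting it fall.

Things in the scene. Friction and masses are not known exactly. Their poses are not given: they have to be found in the camera images.
- riser: Fixed two-step wooden display, 242 (x) by 316 (y) mm. Origin: centre of underside; x points to its back, z up. Lower step at z = 18 mm, places at x = -55; upper step at z = 58 mm (x = 5 to 115), places at x = +55, empty at first. Lanes at y = -100, 0, +100, parted by strips 4 mm thick, 10 mm above the step; rims 10 to 14 mm. So behind = 110 mm on in x, 40 mm up. On left or right half of the bench.
- jam_front: Plain round jam jar: straight body 60 mm in diameter up to z = 56 mm, flat lid 56 mm in diameter, 72 mm tall in all, 0.28 kg. Origin: centre of underside; z up. Already on the lower step of the display, in the middle of one lane (any of the three), its x and y axes parallel to the display's. It stays there.
- honey_front: Six-sided honey jar: body 56 mm across flats (65 over corners) up to z = 64 mm, flats 32 mm wide, square to its y axis and every 60 degrees on; round lid 47 mm in diameter, 82 mm tall in all, 0.27 kg. Origin: centre of underside; z up. Already on the lower step of the display, in the middle of one lane (any of the three), its x and y axes parallel to the display's. It stays there.
- syrup_front: Slender syrup bottle: round body 54 mm in diameter up to z = 84 mm, shoulder, neck 27 mm in diameter from z = 108 mm, cap 32 mm in diameter from z = 123 to 148 mm (top), 0.3 kg. Origin: centre of underside; z up. Already on the lower step of the display, in the middle of one lane (any of the three), its x and y axes parallel to the display's. It stays there.
- jam_new: Plain round jam jar: straight body 60 mm in diameter up to z = 56 mm, flat lid 56 mm in diameter, 72 mm tall in all, 0.28 kg. Origin: centre of underside; z up. Loose new stock, upright somewhere in the cardboard flat, turned any way.
- honey_new: Six-sided honey jar: body 56 mm across flats (65 over corners) up to z = 64 mm, flats 32 mm wide, square to its y axis and every 60 degrees on; round lid 47 mm in diameter, 82 mm tall in all, 0.27 kg. Origin: centre of underside; z up. Loose new stock, upright somewhere in the cardboard flat, turned any way.
- syrup_new: Slender syrup bottle: round body 54 mm in diameter up to z = 84 mm, shoulder, neck 27 mm in diameter from z = 108 mm, cap 32 mm in diameter from z = 123 to 148 mm (top), 0.3 kg. Origin: centre of underside; z up. Loose new stock, upright somewhere in the cardboard flat, turned any way.
- tasting_jar: Little round tasting jar, much the smallest: body 44 mm in diameter up to z = 36 mm, lid 42 mm in diameter, 50 mm tall in all, about 0.09 kg. Origin: centre of underside; z up. Loose, upright in the flat. It ends on the lid of jam_new, its underside 72 mm above that jar's underside.
- tall_jar: Tall round jar, 62 mm in diameter, 120 mm tall, 0.42 kg. Origin: centre of underside; z up. Not part of the job, stays in the flat. (The flat: fixed cardboard tray on the other half of the bench, 240 by 340 mm, floor 4 mm thick, walls 22 mm high; six things stand in it in two rows of three about 105 mm apart, in any order, centres at least 55 mm from the walls.)
- label_roll: Roll of blank labels lying flat, 72 mm in diameter and 50 mm high, 0.15 kg. Origin: centre of underside; z up. Not part of the job: it stays in the flat.
Things that resemble listed ones, but are neither listed nor needed, are in the scene too. Leave any orange look-alike of the tasting_jar alone.

How it is judged:
By the outcome, as a careful person would: the job done as asked, in the order asked, and still so for the second after the job is handed in, with the robot touching nothing.
It also fails if it takes over 104 s, if anything falls off the work surface, if the arm or the gripper's body presses on something with over 40 N, if the wrist force passes 120 N, or if a joint passes its speed limit or range.

## Working session

There is one attempt and no reset: what is moved stays moved. The work goes in short steps, Python scripts to look and compute and a tool call to move; the robot and the scene stay as the last step left them, time stands still between calls to the robot, and variables do not carry over. Pictures are saved under pics/ and viewed, and the job is handed in when it is done.

Besides the shell and the picture viewer there is one more tool, called after ">>>" as name(argument=value, ...), one argument or row to a line, values as JSON. servo_tool: Moves the arm, as the interface text tells. Its arguments: {"type":"object","properties":{"dp":{"type":"array","items":{"type":"array","items":{"type":"number"}}},"yaw":{"type":"array","items":{"type":"number"}},"fingers":{"type":"number"},"grip_force":{"type":"number"}},"required":["dp","yaw"]}

```bash
mkdir -p pics
cat > h.py <<'E'
import numpy as np, cv2
from bench import ctrl
from scipy.spatial.transform import Rotation as R
def cam(name):
    i=ctrl.camera_info(name); return i
def T_wc(name, st=None):
    i=cam(name)
    if 'extrinsics' in i: return np.linalg.inv(np.array(i['extrinsics']))
    st=st or ctrl.get_state()
    T=np.eye(4);T[:3,:3]=R.from_rotvec(st['tool_rot']).as_matrix();T[:3,3]=st['position']
    return T@np.array(i['hand_eye'])
def cloud(name,depth,T=None):
    i=cam(name);T=T_wc(name) if T is None else T
    v,u=np.mgrid[:420,:560]
    P=np.stack([(u-i['cx'])/i['fx']*depth,(v-i['cy'])/i['fy']*depth,depth],-1)
    return P@T[:3,:3].T+T[:3,3]
def save(n,img): cv2.imwrite('pics/'+n+'.png',img[...,::-1])
E
python3 - <<'E'
from h import *
st=ctrl.get_state()
print({k:np.round(v,3) for k,v in st.items()})
print(R.from_rotvec(st['tool_rot']).as_matrix().round(3))
for n in ['top','side','wrist']:
    im,d=ctrl.get_image(n); save(n+'0',im); np.save(n+'0.npy',d)
    i=cam(n);print(n,i['fx'],i['cx'],i['cy'],T_wc(n).round(3).tolist())
    if n!='wrist':
      for l in ['riser','jam_front','honey_front','syrup_front','tasting_jar','tall_jar','label_roll']:
        P=cloud(n,d)
        try:r=ctrl.cut_out(n,l)
        except Exception as e: print(e);continue
        for q in r:
            m=q['region']&(d>0); p=P[m]
            if len(p)==0: continue
            z=np.percentile(p[:,2],95); t=p[p[:,2]>z-.008]
            print(l,round(q['score'],2),np.round(q['extent']),'top z',z.round(3),'mid',((t.min(0)+t.max(0))/2).round(3)[:2],'med',np.median(t,0).round(3)[:2])
print(ctrl.get_state()['time'])
E
```

```text
{'time': np.float64(0.0), 'joint_positions': array([ 1.285,  0.322, -0.07 ,  1.452,  0.023,  1.371, -0.057]), 'qd': array([ 0.   ,  0.001, -0.001,  0.   ,  0.   ,  0.001,  0.   ]), 'joint_torque': array([ 1.0000e-03, -4.9129e+01, -4.0300e-01, -3.1253e+01, -6.4000e-02,
        4.4000e-02,  0.0000e+00]), 'position': array([ 0.192, -0.62 ,  0.221]), 'tool_rot': array([ 2.06 ,  0.313, -2.061]), 'ft_force': array([-0.201, -0.273,  0.763]), 'torque': array([-0.052,  0.005, -0.006]), 'grip_width': np.float64(1.0)}
[[-0.001  0.295 -0.955]
 [ 0.002 -0.955 -0.295]
 [-1.    -0.002  0.   ]]
top 393.2322152098454 281.01816830392016 209.20120683278654 [[-0.014, -0.984, 0.178, 0.294], [-1.0, 0.018, 0.021, -0.018], [-0.024, -0.178, -0.984, 0.997], [0.0, 0.0, 0.0, 1.0]]
riser 0.69 [129. 139. 265. 244.] top z 0.071 mid [0.536 0.213] med [0.591 0.222]
jam_front 0.55 [137. 195. 169. 222.] top z 0.092 mid [0.465 0.317] med [0.464 0.317]
honey_front 0.82 [178. 197. 210. 229.] top z 0.101 mid [0.458 0.217] med [0.458 0.218]
syrup_front 0.63 [219. 199. 244. 226.] top z 0.167 mid [0.452 0.117] med [0.453 0.1
[... 1257 characters left out ...]
[382. 200. 402. 224.] top z 0.052 mid [ 0.295 -0.206] med [ 0.294 -0.204]
tasting_jar 0.81 [272. 172. 291. 199.] top z 0.056 mid [ 0.573 -0.115] med [ 0.572 -0.113]
tasting_jar 0.62 [165. 199. 182. 221.] top z 0.053 mid [0.705 0.133] med [0.702 0.133]
tall_jar 0.76 [323. 144. 352. 199.] top z 0.126 mid [ 0.463 -0.213] med [ 0.461 -0.209]
tall_jar 0.62 [350. 126. 373. 181.] top z 0.152 mid [ 0.45  -0.308] med [ 0.449 -0.304]
label_roll 0.56 [323. 138. 344. 162.] top z 0.058 mid [ 0.559 -0.321] med [ 0.562 -0.326]
wrist 368.56939240472525 274.6242880066715 207.3379239069907 [[0.297, -0.912, -0.285, 0.27], [-0.955, -0.283, -0.089, -0.597], [0.0, 0.298, -0.955, 0.384], [0.0, 0.0, 0.0, 1.0]]
0.85
```

```bash
python3 -c "
import cv2
a=cv2.imread('pics/top0.png');cv2.imwrite('pics/top0z.png',cv2.resize(a[90:330,110:450],None,fx=2.3,fy=2.3,interpolation=cv2.INTER_CUBIC))"
```

```text
(no output)
```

View pics/top0z.png

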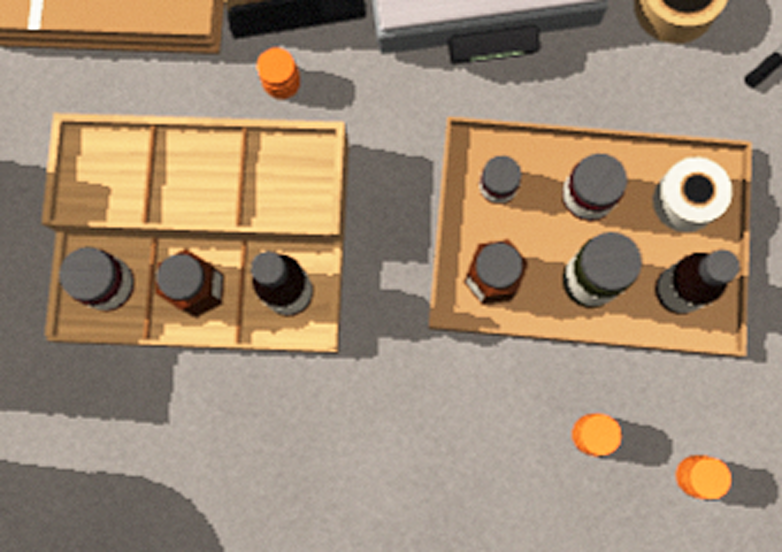

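View pics/side0.png

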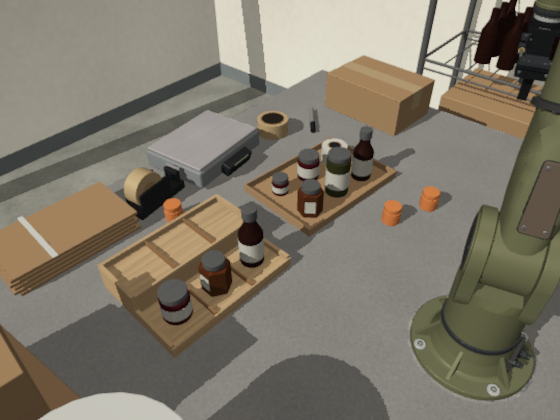

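```bash
cat > fit.py <<'E'
from h import *
from scipy.optimize import least_squares
C={n:cloud(n,np.load(n+'0.npy')) for n in ['top','side']}
objs=dict(jam_new=(.56,-.215,.076),honey_new=(.466,-.108,.086),syrup_new=(.45,-.308,.152),tasting=(.573,-.116,.054),tall=(.462,-.214,.124),roll=(.551,-.324,.054),jam_f=(.465,.317,.09),honey_f=(.458,.217,.10),syrup_f=(.452,.117,.166))
for k,(x,y,z) in objs.items():
    for n in C:
        P=C[n].reshape(-1,3); s=P[(np.hypot(P[:,0]-x,P[:,1]-y)<.045)&(abs(P[:,2]-z)<.008)]
        c,r=cv2.minEnclosingCircle(s[:,:2].astype(np.float32)); m=s.mean(0)
        print(k,n,len(s),'circ',np.round(c,4),round(r,4),'mean',m.round(4))
for k in ['honey_new','honey_f']:
    x,y,z=objs[k]
    for n in C:
        P=C[n].reshape(-1,3); rr=np.hypot(P[:,0]-x,P[:,1]-y)
        s=P[(rr<.045)&(P[:,2]<z-.013)&(P[:,2]>z-.070)]
        print(k,n,len(s))
        # hex fit: support residual  max over sides n.p = .028
        def f(p):
            a=p[2]+np.arange(6)*np.pi/3
            d=((s[:,0]-p[0])[:,None]*np.cos(a)+(s[:,1]-p[1])[:,None]*np.sin(a)).max(1)-.028
            return d
        best=min((least_squares(f,[x,y,t],loss='soft_l1',f_scale=.002) for t in np.radians([0,15,30,45])),key=lambda q:q.cost)
        print(best.x[:2].round(4),np.degrees(best.x[2])%60,best.cost)
# riser upper step / rim
for n in C:
    P=C[n].reshape(-1,3)
    s=P[(P[:,2]>.065)&(P[:,2]<.08)&(P[:,1]>.0)&(P[:,1]<.42)&(P[:,0]>.48)&(P[:,0]<.68)]
    rect=cv2.minAreaRect(s[:,:2].astype(np.float32)); print(n,rect,cv2.boxPoints(rect).round(3).tolist(),np.median(s[:,2]))
    s=P[(P[:,2]>.05)&(P[:,2]<.064)&(P[:,1]>.08)&(P[:,1]<.35)&(P[:,0]>.52)&(P[:,0]<.63)];print(np.median(s[:,2]))
E
python3 fit.py
```

```text
jam_new top 415 circ [ 0.5592 -0.2177] 0.0281 mean [ 0.5584 -0.2169  0.0753]
jam_new side 248 circ [ 0.5587 -0.2173] 0.0306 mean [ 0.5578 -0.2131  0.0761]
honey_new top 304 circ [ 0.4666 -0.1072] 0.0235 mean [ 0.4663 -0.1072  0.0854]
honey_new side 233 circ [ 0.4693 -0.105 ] 0.0267 mean [ 0.4657 -0.1026  0.086 ]
syrup_new top 176 circ [ 0.4493 -0.3111] 0.0161 mean [ 0.4491 -0.3103  0.1512]
syrup_new side 95 circ [ 0.4499 -0.308 ] 0.0169 mean [ 0.449  -0.3063  0.1513]
tasting top 220 circ [ 0.5729 -0.117 ] 0.021 mean [ 0.5719 -0.1166  0.0535]
tasting side 169 circ [ 0.5737 -0.1148] 0.0218 mean [ 0.5714 -0.1123  0.0538]
tall top 515 circ [ 0.462  -0.2143] 0.0291 mean [ 0.4616 -0.2137  0.1235]
tall side 306 circ [ 0.4623 -0.2138] 0.0314 mean [ 0.4606 -0.2089  0.1239]
roll top 670 circ [ 0.55   -0.3247] 0.0364 mean [ 0.5497 -0.3242  0.0538]
roll side 225 circ [ 0.5548 -0.3252] 0.0375 mean [ 0.5592 -0.3247  0.055 ]
jam_f top 437 circ [0.4651 0.3172] 0.0284 mean [0.4645 0.3166 0.0893]
jam_f side 622 circ [0.4646 0.3184] 0.0294 mean [0.4624 0.3208 0.0904]
honey_f top 319 circ [0.4581 0.2178
[... 505 characters left out ...]
  0.2191] 27.035555348450714 0.0009931022030940863
top ((0.5580422878265381, 0.21417726576328278), (0.3175586462020874, 0.1608256846666336), 87.48023986816406) [[0.47099998593330383, 0.05900000035762787], [0.6309999823570251, 0.052000001072883606], [0.6449999809265137, 0.36899998784065247], [0.48500001430511475, 0.37599998712539673]] 0.07000730700203295
0.05758874136846509
side ((0.5764012932777405, 0.2140185534954071), (0.3183428943157196, 0.12770046293735504), 87.00836944580078) [[0.5040000081062317, 0.057999998331069946], [0.6320000290870667, 0.052000001072883606], [0.6480000019073486, 0.3700000047683716], [0.5210000276565552, 0.37599998712539673]] 0.07035236479242313
0.059244207398205906
```

>>> servo_tool(
  dp=[
    [0,-0.5,-0.9],
    [0,-0.5,-0.9],
    [0,-0.5,-0.9],
    [0,-0.5,-0.9],
    [0,-0.5,-0.9],
  ],
  yaw=[0.57,0.57,0.57,0.57,0.57],
  fingers=1,
)

```text
time: 1.35
position: [0.2917, -0.539, 0.2228]
tool_rot: [-2.221, 0.002, 2.221]
ft_force: [0.3, 0.4, -0.4]
grip_width: 1.003
```

```bash
cat > go.py <<'E'
import sys
from h import *
def go(x,y,z):
    st=ctrl.get_state(); M=R.from_rotvec(st['tool_rot']).as_matrix()
    d=M.T@(np.array([x,y,z])-st['position'])/.025
    print('t',round(st['time'],2),'pos',st['position'].round(4),'jaw',np.degrees(np.arctan2(M[1,1],M[0,1])).round(1),'tilt',np.degrees(np.arccos(-M[2,0])).round(2),'units',d.round(2),'grip',round(st['grip_width'],3),'F',st['ft_force'].round(1),'q',st['joint_positions'].round(2))
if __name__=='__main__': go(*map(float,sys.argv[1:4]))
E
python3 go.py .559 -.2173 .12
```

```text
t 1.35 pos [ 0.2917 -0.539   0.2228] jaw -90.1 tilt 0.02 units [  4.11 -12.88 -10.68] grip 1.003 F [ 0.3  0.4 -0.4] q [ 1.12  0.24 -0.11  1.55  0.03  1.35 -0.56]
```

>>> servo_tool(
  dp=[
    [0,-0.86,-0.7],
    [0,-0.86,-0.7],
    [0,-0.86,-0.7],
    [0,-0.86,-0.7],
    [0,-0.86,-0.7],
  ],
  yaw=[0,0,0,0,0],
)

```text
time: 1.85
position: [0.3791, -0.4311, 0.2227]
tool_rot: [2.221, 0.001, -2.22]
ft_force: [-1.0, -0.5, -0.0]
grip_width: 0.997
```

>>> servo_tool(
  dp=[
    [0,-0.86,-0.7],
    [0,-0.86,-0.7],
    [0,-0.86,-0.7],
    [0,-0.86,-0.7],
    [0,-0.86,-0.7],
  ],
  yaw=[0,0,0,0,0],
)

```text
time: 2.35
position: [0.4664, -0.3235, 0.2228]
tool_rot: [2.221, 0.001, -2.22]
ft_force: [0.5, 0.4, 0.2]
grip_width: 1.002
```

>>> servo_tool(
  dp=[
    [0.5,-0.8,-0.7],
    [0.5,-0.8,-0.7],
    [0.5,-0.8,-0.7],
    [0.5,-0.8,-0.7],
    [0,0,0],
  ],
  yaw=[0,0,0,0,0],
)

```text
time: 2.85
position: [0.5372, -0.2391, 0.1707]
tool_rot: [2.218, 0.013, -2.221]
ft_force: [0.2, 0.4, -0.6]
grip_width: 1.005
```

```bash
python3 go.py .559 -.2173 .025
python3 - <<'E'
from h import *
T=T_wc('wrist');im,d=ctrl.get_image('wrist');save('w1',im)
P=cloud('wrist',d,T).reshape(-1,3)
for k,(x,y,z) in dict(jam=(.559,-.217,.076),tall=(.462,-.214,.124),tast=(.572,-.116,.054),honey=(.467,-.107,.086)).items():
    s=P[(np.hypot(P[:,0]-x,P[:,1]-y)<.045)&(abs(P[:,2]-z)<.008)]
    if len(s)>20: print(k,len(s),cv2.minEnclosingCircle(s[:,:2].astype(np.float32)),s.mean(0).round(4))
E
```

```text
t 2.85 pos [ 0.5372 -0.2391  0.1707] jaw -89.5 tilt 0.23 units [ 5.83 -0.84 -0.89] grip 1.005 F [ 0.2  0.4 -0.6] q [ 0.69  0.24 -0.37  1.67  0.09  1.25 -1.26]
jam 4642 ((0.5594496726989746, -0.2165197730064392), 0.02800862304866314) [ 0.5606 -0.2167  0.0751]
tall 2706 ((0.4629843533039093, -0.21303382515907288), 0.029591253027319908) [ 0.4555 -0.2135  0.1229]
tast 2456 ((0.5728216767311096, -0.11596640199422836), 0.02123640663921833) [ 0.5737 -0.1172  0.0529]
honey 945 ((0.4806588292121887, -0.11205056309700012), 0.017128432169556618) [ 0.4793 -0.1144  0.0843]
```

>>> servo_tool(
  dp=[
    [0,-0.87,-0.9],
    [0.9,0,0],
    [0.9,0,0],
    [0.9,0,0],
    [0.5,0,0],
  ],
  yaw=[0.1,0,0,0,0],
)

```text
time: 3.4
position: [0.5567, -0.2239, 0.0911]
tool_rot: [-2.214, 0.013, 2.218]
ft_force: [-0.8, -0.7, -0.0]
grip_width: 0.997
```

```bash
python3 go.py .5594 -.2167 .025
```

```text
t 3.4 pos [ 0.5567 -0.2239  0.0911] jaw -90.6 tilt 0.12 units [ 2.65 -0.29 -0.11] grip 0.997 F [-0.8 -0.7 -0. ] q [ 0.64  0.34 -0.37  1.72  0.13  1.11 -1.35]
```

>>> servo_tool(
  dp=[
    [0,-0.29,-0.1],
    [0.6,0,0],
    [0.7,0,0],
    [0.7,0,0],
    [0.65,0,0],
  ],
  yaw=[-0.1,0,0,0,0],
)

```text
time: 3.9
position: [0.5613, -0.2155, 0.0261]
tool_rot: [2.222, 0.001, -2.219]
ft_force: [0.2, -0.1, 0.2]
grip_width: 1.002
```

```bash
python3 go.py .5594 -.2167 .025
```

```text
t 3.9 pos [ 0.5613 -0.2155  0.0261] jaw -89.9 tilt 0.09 units [0.04 0.05 0.08] grip 1.002 F [ 0.2 -0.1  0.2] q [ 0.62  0.41 -0.36  1.77  0.17  0.99 -1.37]
```

>>> servo_tool(
  dp=[
    [0,0.05,0.08],
    [0,0,0],
    [0,0,0],
    [0,0,0],
    [0,0,0],
  ],
  yaw=[0,0,0,0,0],
  fingers=0,
  grip_force=25,
)

```text
time: 4.4
position: [0.5594, -0.2168, 0.0273]
tool_rot: [2.222, 0.001, -2.219]
ft_force: [-0.2, -0.0, 2.3]
grip_width: 0.683
```

>>> servo_tool(
  dp=[
    [0,0,0],
    [0,0,0],
    [-0.2,0,0],
    [-0.4,0,0],
    [-0.6,0,0],
  ],
  yaw=[0,0,0,0,0],
)

```text
time: 4.9
position: [0.5574, -0.2162, 0.0558]
tool_rot: [2.218, 0.003, -2.224]
ft_force: [-0.2, -0.1, -2.7]
grip_width: 0.68
```

```bash
python3 go.py .575 .312 .19
```

```text
t 4.9 pos [ 0.5574 -0.2162  0.0558] jaw -89.9 tilt 0.18 units [ -5.35 -21.13  -0.72] grip 0.68 F [-0.2 -0.1 -2.7] q [ 0.63  0.37 -0.37  1.75  0.15  1.04 -1.36]
```

>>> servo_tool(
  dp=[
    [-0.8,0,0],
    [-0.8,0,0],
    [-0.8,-0.3,0],
    [-0.8,-0.6,0],
    [-0.6,-0.8,-0.1],
  ],
  yaw=[0,0,0,0,0],
)

```text
time: 5.4
position: [0.5612, -0.175, 0.1537]
tool_rot: [2.223, -0.003, -2.219]
ft_force: [-0.3, 0.1, -2.5]
grip_width: 0.681
```

>>> servo_tool(
  dp=[
    [0,-0.9,0],
    [0,-0.9,0],
    [0,-0.9,-0.1],
    [0,-0.9,-0.1],
    [0,-0.9,-0.1],
  ],
  yaw=[0,0,0,0,0],
)

```text
time: 5.9
position: [0.5685, -0.0606, 0.1524]
tool_rot: [2.221, 0.001, -2.22]
ft_force: [0.3, -0.3, -2.7]
grip_width: 0.683
```

>>> servo_tool(
  dp=[
    [0,-0.9,0],
    [0,-0.9,0],
    [0,-0.9,0],
    [0,-0.9,0],
    [0,-0.9,0],
  ],
  yaw=[0,0,0,0,0],
)

```text
time: 6.4
position: [0.5682, 0.0519, 0.1523]
tool_rot: [2.221, 0.001, -2.22]
ft_force: [-0.8, -0.0, -2.1]
grip_width: 0.687
```

>>> servo_tool(
  dp=[
    [0,-0.9,0],
    [0,-0.9,0],
    [0,-0.9,0],
    [0,-0.9,0],
    [0,-0.9,0],
  ],
  yaw=[0,0,0,0,0],
)

```text
time: 6.9
position: [0.5681, 0.1643, 0.1523]
tool_rot: [2.221, 0.001, -2.22]
ft_force: [-0.1, -0.1, -2.5]
grip_width: 0.682
```

```bash
python3 go.py .575 .312 .15
```

```text
t 6.9 pos [0.5681 0.1643 0.1523] jaw -89.9 tilt 0.05 units [ 0.09 -5.91 -0.28] grip 0.682 F [-0.1 -0.1 -2.5] q [ 0.18  0.29 -0.6   1.68  0.17  1.22 -2.03]
```

>>> servo_tool(
  dp=[
    [0,-0.9,0],
    [0,-0.9,-0.1],
    [0,-0.9,-0.1],
    [0,-0.9,-0.1],
    [0,-0.9,0],
  ],
  yaw=[0.1,0.1,0.1,0.1,0],
)

```text
time: 7.4
position: [0.5782, 0.2763, 0.1522]
tool_rot: [-2.202, 0.046, 2.2]
ft_force: [-0.0, 0.1, -2.0]
grip_width: 0.683
```

>>> servo_tool(
  dp=[
    [0,-0.7,0],
    [0,-0.7,0],
    [0,0,0],
    [0,0,0],
    [0,0,0],
  ],
  yaw=[0.1,0,0,0,0],
)

```text
time: 7.9
position: [0.5799, 0.3091, 0.1512]
tool_rot: [-2.196, 0.059, 2.195]
ft_force: [0.6, -0.4, -2.5]
grip_width: 0.685
```

```bash
python3 go.py .575 .312 .083
python3 - <<'E'
from h import *
T=T_wc('wrist');im,d=ctrl.get_image('wrist');save('w2',im)
im,d=ctrl.get_image('top');save('t2',im)
P=cloud('top',d).reshape(-1,3)
s=P[(P[:,0]>.5)&(P[:,0]<.66)&(P[:,1]>.22)&(P[:,1]<.42)&(P[:,2]<.09)&(P[:,2]>.066)]
rect=cv2.minAreaRect(s[:,:2].astype(np.float32));print(rect)
E
```

```text
t 7.9 pos [0.5799 0.3091 0.1512] jaw -93.0 tilt 0.08 units [ 2.73 -0.11  0.2 ] grip 0.685 F [ 0.6 -0.4 -2.5] q [-0.07  0.44 -0.61  1.5   0.26  1.28 -2.34]
((0.5775142312049866, 0.24337424337863922), (0.04617270827293396, 0.12405512481927872), 89.79131317138672)
```

View pics/w2.png

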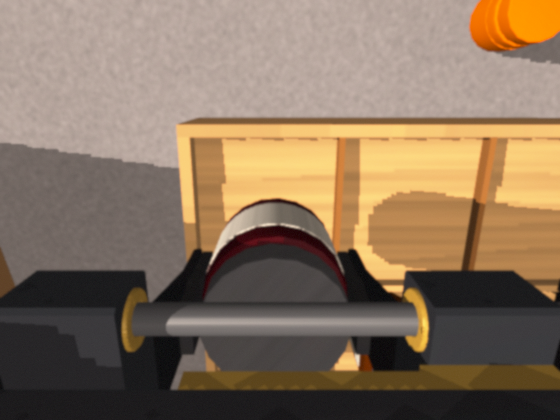

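The wrist view shows the jam jar (columns 205–345) held over the left lane, between the rim at x≈190 and the strip at x≈340.

>>> servo_tool(
  dp=[
    [0,-0.1,0.2],
    [0.7,0,0],
    [0.8,0,0],
    [0.8,0,0],
    [0.4,0,0],
  ],
  yaw=[0,0,0,0,0],
)

```text
time: 8.5
position: [0.5734, 0.3125, 0.0819]
tool_rot: [-2.193, 0.058, 2.199]
ft_force: [-0.9, -0.5, -2.5]
grip_width: 0.68
```

```bash
python3 go.py .575 .312 .0805
```

```text
t 8.5 pos [0.5734 0.3125 0.0819] jaw -92.9 tilt 0.17 units [ 0.05  0.02 -0.07] grip 0.68 F [-0.9 -0.5 -2.5] q [-0.08  0.5  -0.6   1.58  0.3   1.16 -2.37]
```

>>> servo_tool(
  dp=[
    [0.03,0,-0.06],
    [0.03,0,0],
    [0.03,0,0],
    [0,0,0],
    [0,0,0],
  ],
  yaw=[0,0,0,0,0],
)

```text
time: 9.0
position: [0.5763, 0.3136, 0.082]
tool_rot: [-2.196, 0.056, 2.195]
ft_force: [-0.1, -0.1, -2.7]
grip_width: 0.687
```

```bash
python3 go.py .575 .312 .0805
```

```text
t 9.0 pos [0.5763 0.3136 0.082 ] jaw -92.9 tilt 0.04 units [0.06 0.07 0.05] grip 0.687 F [-0.1 -0.1 -2.7] q [-0.08  0.5  -0.6   1.58  0.3   1.16 -2.37]
```

>>> servo_tool(
  dp=[
    [0.04,0.03,0.03],
    [0.04,0,0],
    [0.04,0,0],
    [0,0,0],
    [0,0,0],
  ],
  yaw=[0,0,0,0,0],
)

```text
time: 9.5
position: [0.5758, 0.3132, 0.081]
tool_rot: [-2.198, 0.056, 2.193]
ft_force: [-2.9, -0.4, 8.4]
grip_width: 0.686
```

```bash
python3 go.py .575 .312 .0805
```

```text
t 9.5 pos [0.5758 0.3132 0.081 ] jaw -92.9 tilt 0.11 units [0.02 0.05 0.03] grip 0.686 F [-2.9 -0.4  8.4] q [-0.08  0.5  -0.6   1.58  0.3   1.15 -2.37]
```

>>> servo_tool(
  dp=[
    [-0.04,0,0],
    [0,0,0],
    [0,0,0],
    [0,0,0],
    [0,0,0],
  ],
  yaw=[0,0,0,0,0],
  fingers=1,
)

```text
time: 10.0
position: [0.5752, 0.3126, 0.0792]
tool_rot: [-2.195, 0.056, 2.196]
ft_force: [-0.7, -0.3, 0.9]
grip_width: 0.978
```

>>> servo_tool(
  dp=[
    [-0.3,0,0],
    [-0.6,0,0],
    [-0.9,0,0],
    [-0.9,0,0],
    [-0.9,0,0],
  ],
  yaw=[0,0,0,0,0],
)

```text
time: 10.5
position: [0.5755, 0.3131, 0.172]
tool_rot: [-2.197, 0.055, 2.194]
ft_force: [0.7, 1.7, 0.9]
grip_width: 1.001
```

```bash
python3 go.py .468 -.107 .18
python3 - <<'E'
from h import *
T=T_wc('wrist');im,d=ctrl.get_image('wrist');save('w3',im)
def circ(n,P,x,y,z):
    P=P.reshape(-1,3);s=P[(np.hypot(P[:,0]-x,P[:,1]-y)<.045)&(abs(P[:,2]-z)<.008)]
    if len(s)>20: c,r=cv2.minEnclosingCircle(s[:,:2].astype(np.float32));print(n,len(s),np.round(c,4),round(r,4),s.mean(0).round(4))
P=cloud('wrist',d,T);circ('w new',P,.575,.312,.13);circ('w f',P,.465,.318,.09)
s=P.reshape(-1,3);s=s[(s[:,0]>.5)&(s[:,0]<.68)&(s[:,1]>.0)&(s[:,1]<.42)&(s[:,2]<.08)&(s[:,2]>.067)]
print(cv2.minAreaRect(s[:,:2].astype(np.float32)),s.max(0))
im,d=ctrl.get_image('top');save('t3',im)
P=cloud('top',d);circ('t new',P,.575,.312,.13);circ('t f',P,.465,.318,.09)
im,d=ctrl.get_image('side');save('s3',im)
P=cloud('side',d);circ('s new',P,.575,.312,.13);circ('s f',P,.465,.318,.09)
E
```

```text
t 10.5 pos [0.5755 0.3131 0.172 ] jaw -92.9 tilt 0.09 units [-0.34 17.    3.44] grip 1.001 F [0.7 1.7 0.9] q [-0.07  0.43 -0.62  1.49  0.25  1.31 -2.33]
w new 6480 [0.5759 0.3129] 0.0281 [0.5776 0.313  0.1291]
w f 2271 [0.4644 0.319 ] 0.028 [0.4608 0.3191 0.0893]
((0.5761556625366211, 0.22953307628631592), (0.28651443123817444, 0.12324608862400055), 87.09281158447266) [0.64488311 0.3755902  0.07997333]
t new 34 [0.5697 0.2917] 0.0092 [0.5693 0.2898 0.1283]
s new 545 [0.5769 0.3131] 0.0294 [0.5728 0.3148 0.1303]
s f 621 [0.4645 0.3188] 0.0294 [0.4625 0.3208 0.0903]
```

View pics/w3.png

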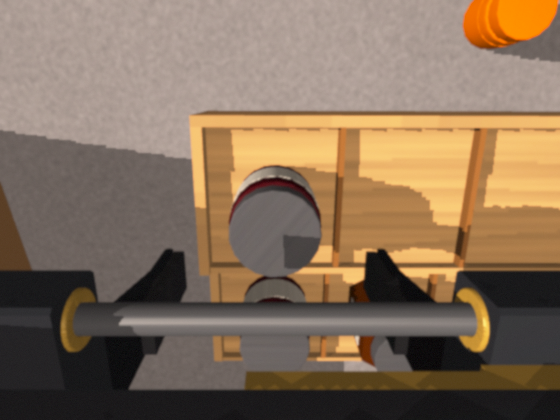

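```bash
cat > plan.py <<'E'
# plan.py x y z jaw(deg) nrows : straight line rows in tool units
import sys
from h import *
x,y,z,j,n=map(float,sys.argv[1:6]);n=int(n)
st=ctrl.get_state();M=R.from_rotvec(st['tool_rot']).as_matrix()
p=np.array(st['position']);a0=np.degrees(np.arctan2(M[1,1],M[0,1]))
da=((j-a0+180)%360-180)
print('t',round(st['time'],2),p.round(4),'jaw',round(a0,1),'q7',st['joint_positions'][6].round(2),'F',st['ft_force'].round(1),'grip',round(st['grip_width'],3))
s=(np.array([x,y,z])-p)/n/.025; da/=n
def ax(a):
    a=np.radians(a);yv=np.array([np.cos(a),np.sin(a),0]);xv=np.array([0,0,-1.]);return np.stack([xv,yv,np.cross(xv,yv)])
rows=[(ax(a0+da*i)@s).round(2).tolist() for i in range(n)]
for i in range(0,n,5): print(rows[i:i+5],'yaw',round(-da/6,2))
E
python3 plan.py .468 -.107 .19 7 20
```

```text
t 10.65 [0.5765 0.3137 0.1726] jaw -92.9 q7 -2.33 F [ 0.1 -1.  -1. ] grip 1.004
[[-0.03, 0.85, 0.17], [-0.03, 0.83, 0.25], [-0.03, 0.81, 0.32], [-0.03, 0.78, 0.39], [-0.03, 0.74, 0.45]] yaw -0.83
[[-0.03, 0.7, 0.52], [-0.03, 0.65, 0.58], [-0.03, 0.6, 0.63], [-0.03, 0.54, 0.68], [-0.03, 0.48, 0.72]] yaw -0.83
[[-0.03, 0.41, 0.76], [-0.03, 0.35, 0.8], [-0.03, 0.28, 0.82], [-0.03, 0.2, 0.84], [-0.03, 0.13, 0.86]] yaw -0.83
[[-0.03, 0.05, 0.87], [-0.03, -0.02, 0.87], [-0.03, -0.1, 0.86], [-0.03, -0.17, 0.85], [-0.03, -0.25, 0.83]] yaw -0.83
```

>>> servo_tool(
  dp=[
    [-0.2,0.85,0.15],
    [-0.2,0.83,0.25],
    [-0.2,0.8,0.3],
    [-0.1,0.78,0.4],
    [0,0.75,0.45],
  ],
  yaw=[-0.83,-0.83,-0.83,-0.83,-0.83],
)

```text
time: 11.15
position: [0.5484, 0.2067, 0.1867]
tool_rot: [2.008, 0.394, -2.01]
ft_force: [-0.0, -0.1, -0.1]
grip_width: 1.001
```

>>> servo_tool(
  dp=[
    [0,0.7,0.5],
    [0,0.65,0.6],
    [0,0.6,0.65],
    [0,0.55,0.7],
    [0,0.5,0.7],
  ],
  yaw=[-0.83,-0.83,-0.83,-0.83,-0.83],
)

```text
time: 11.65
position: [0.5207, 0.1005, 0.1863]
tool_rot: [1.735, 0.756, -1.737]
ft_force: [-0.4, 0.1, -0.1]
grip_width: 0.995
```

>>> servo_tool(
  dp=[
    [0,0.4,0.75],
    [0,0.35,0.8],
    [0,0.3,0.8],
    [0,0.2,0.85],
    [0,0.15,0.85],
  ],
  yaw=[-0.83,-0.83,-0.83,-0.83,-0.83],
)

```text
time: 12.15
position: [0.4945, -0.004, 0.1864]
tool_rot: [1.436, 1.044, -1.438]
ft_force: [0.8, -0.1, 0.3]
grip_width: 1.003
```

```bash
python3 plan.py .468 -.107 .15 7 5
```

```text
t 12.15 [ 0.4945 -0.004   0.1864] jaw -18.0 q7 -0.38 F [ 0.8 -0.1  0.3] grip 1.003
[[0.29, 0.05, 0.85], [0.29, -0.02, 0.85], [0.29, -0.1, 0.85], [0.29, -0.17, 0.83], [0.29, -0.24, 0.82]] yaw -0.83
```

>>> servo_tool(
  dp=[
    [0.2,0.05,0.85],
    [0.2,-0.02,0.85],
    [0.2,-0.1,0.85],
    [0.2,-0.17,0.83],
    [0.2,-0.24,0.82],
  ],
  yaw=[-0.83,-0.83,-0.83,-0.83,-0.83],
)

```text
time: 12.65
position: [0.4674, -0.1067, 0.1613]
tool_rot: [1.12, 1.265, -1.121]
ft_force: [0.4, -0.6, -1.0]
grip_width: 0.998
```

```bash
python3 - <<'E'
from h import *
T=T_wc('wrist');im,d=ctrl.get_image('wrist');save('w4',im)
P=cloud('wrist',d,T).reshape(-1,3)
s=P[(np.hypot(P[:,0]-.468,P[:,1]+.107)<.04)&(abs(P[:,2]-.086)<.008)];print(cv2.minEnclosingCircle(s[:,:2].astype(np.float32)),len(s))
E
python3 plan.py .467 -.107 .031 7 6
```

```text
((0.46719032526016235, -0.10620949417352676), 0.023598268628120422) 3531
t 12.7 [ 0.4657 -0.1109  0.1603] jaw 6.8 q7 0.29 F [-0.9 -2.4 -0.5] grip 0.994
[[0.86, 0.01, -0.02], [0.86, 0.01, -0.02], [0.86, 0.01, -0.02], [0.86, 0.01, -0.02], [0.86, 0.01, -0.02]] yaw -0.01
[[0.86, 0.01, -0.02]] yaw -0.01
```

View pics/w4.png

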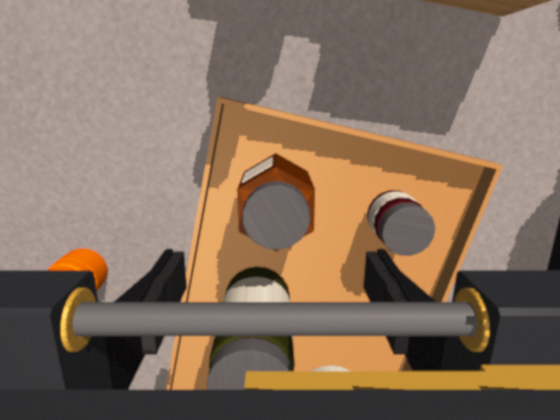

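The honey jar (lid at 277,215) shows its flats square to the jaws, between fingers at columns 185 and 370; the tall jar is clear below.

>>> servo_tool(
  dp=[
    [0.7,0,0],
    [0.85,0,0],
    [0.85,0,0],
    [0.85,0,0],
    [0.85,0,0],
  ],
  yaw=[0,0,0,0,0],
)

```text
time: 13.2
position: [0.4678, -0.1057, 0.0583]
tool_rot: [1.123, 1.262, -1.124]
ft_force: [0.2, -0.8, 0.0]
grip_width: 1.002
```

>>> servo_tool(
  dp=[
    [0.7,0,0],
    [0.3,0,0],
    [0,0,0],
    [0,0,0],
    [0,0,0],
  ],
  yaw=[0,0,0,0,0],
)

```text
time: 13.7
position: [0.4692, -0.1062, 0.0355]
tool_rot: [1.123, 1.26, -1.122]
ft_force: [0.9, -0.0, -0.0]
grip_width: 0.998
```

```bash
python3 plan.py .467 -.107 .031 7 1
```

```text
t 13.7 [ 0.4692 -0.1062  0.0355] jaw 6.7 q7 0.19 F [ 0.9 -0.  -0. ] grip 0.998
[[0.18, -0.09, 0.02]] yaw -0.06
```

>>> servo_tool(
  dp=[
    [0.15,-0.07,0],
    [0,0,0],
    [0,0,0],
    [0,0,0],
    [0,0,0],
  ],
  yaw=[-0.05,0,0,0,0],
  fingers=0,
  grip_force=25,
)

```text
time: 14.2
position: [0.467, -0.1063, 0.031]
tool_rot: [1.119, 1.263, -1.119]
ft_force: [0.3, -0.4, -0.8]
grip_width: 0.639
```

>>> servo_tool(
  dp=[
    [0,0,0],
    [0,0,0],
    [-0.2,0,0],
    [-0.5,0,0],
    [-0.8,0,0],
  ],
  yaw=[0,0,0,0,0],
)

```text
time: 14.7
position: [0.4651, -0.1058, 0.0681]
tool_rot: [1.118, 1.268, -1.12]
ft_force: [0.7, -0.0, -3.3]
grip_width: 0.645
```

>>> servo_tool(
  dp=[
    [-0.8,0,0],
    [-0.8,0,0],
    [-0.8,0,0],
    [-0.8,0,0],
    [-0.4,0,0],
  ],
  yaw=[0,0,0,0,0],
)

```text
time: 15.2
position: [0.4673, -0.1062, 0.1607]
tool_rot: [1.119, 1.262, -1.118]
ft_force: [0.3, 0.3, -3.2]
grip_width: 0.639
```

```bash
python3 plan.py .5685 .2125 .18 27 15
```

```text
t 15.2 [ 0.4673 -0.1062  0.1607] jaw 7.0 q7 0.28 F [ 0.3  0.3 -3.2] grip 0.639
[[-0.05, 0.37, -0.81], [-0.05, 0.39, -0.8], [-0.05, 0.41, -0.79], [-0.05, 0.43, -0.78], [-0.05, 0.45, -0.77]] yaw -0.22
[[-0.05, 0.46, -0.76], [-0.05, 0.48, -0.75], [-0.05, 0.5, -0.74], [-0.05, 0.51, -0.73], [-0.05, 0.53, -0.72]] yaw -0.22
[[-0.05, 0.55, -0.7], [-0.05, 0.56, -0.69], [-0.05, 0.58, -0.68], [-0.05, 0.6, -0.66], [-0.05, 0.61, -0.65]] yaw -0.22
```

>>> servo_tool(
  dp=[
    [-0.3,0.7,-0.5],
    [-0.3,0.75,-0.5],
    [-0.3,0.75,-0.6],
    [-0.3,0.75,-0.6],
    [-0.3,0.75,-0.6],
  ],
  yaw=[-0.2,-0.2,-0.2,-0.2,-0.2],
)

```text
time: 15.7
position: [0.5463, -0.0215, 0.1959]
tool_rot: [1.04, 1.309, -1.041]
ft_force: [-0.1, -0.3, -2.4]
grip_width: 0.643
```

```bash
python3 plan.py .5685 .2125 .19 27 10
```

```text
t 15.7 [ 0.5463 -0.0215  0.1959] jaw 13.0 q7 0.14 F [-0.1 -0.3 -2.4] grip 0.643
[[0.02, 0.3, -0.89], [0.02, 0.32, -0.88], [0.02, 0.34, -0.88], [0.02, 0.36, -0.87], [0.02, 0.38, -0.86]] yaw -0.23
[[0.02, 0.4, -0.85], [0.02, 0.42, -0.84], [0.02, 0.44, -0.83], [0.02, 0.46, -0.82], [0.02, 0.48, -0.81]] yaw -0.23
```

>>> servo_tool(
  dp=[
    [0,0.3,-0.89],
    [0,0.32,-0.88],
    [0,0.34,-0.88],
    [0,0.36,-0.87],
    [0,0.38,-0.86],
  ],
  yaw=[-0.23,-0.23,-0.23,-0.23,-0.23],
)

```text
time: 16.2
position: [0.556, 0.0967, 0.1951]
tool_rot: [0.947, 1.356, -0.949]
ft_force: [0.0, -0.1, -2.4]
grip_width: 0.637
```

>>> servo_tool(
  dp=[
    [0,0.4,-0.85],
    [0,0.42,-0.84],
    [0,0.44,-0.83],
    [0,0.46,-0.82],
    [0,0.48,-0.8],
  ],
  yaw=[-0.23,-0.23,-0.23,-0.23,-0.23],
)

```text
time: 16.7
position: [0.5668, 0.2133, 0.1951]
tool_rot: [0.855, 1.397, -0.858]
ft_force: [0.6, -0.0, -2.1]
grip_width: 0.639
```

>>> servo_tool(
  dp=[
    [0.7,0,0],
    [0.7,0,0],
    [0.6,0,0],
    [0,0,0],
    [0,0,0],
  ],
  yaw=[0,0,0,0,0],
)

```text
time: 17.2
position: [0.5679, 0.2117, 0.1456]
tool_rot: [0.858, 1.395, -0.859]
ft_force: [-0.0, -0.1, -2.3]
grip_width: 0.64
```

```bash
python3 plan.py .569 .2125 .092 27 4
```

```text
t 17.2 [0.5679 0.2117 0.1456] jaw 26.8 q7 -0.13 F [-0.  -0.1 -2.3] grip 0.64
[[0.54, 0.01, -0.0], [0.54, 0.01, -0.0], [0.54, 0.01, -0.0], [0.54, 0.01, -0.0]] yaw -0.01
```

>>> servo_tool(
  dp=[
    [0.5,0,0],
    [0.6,0.02,0],
    [0.6,0,0],
    [0.4,0,0],
    [0,0,0],
  ],
  yaw=[0,0,0,0,0],
)

```text
time: 17.7
position: [0.5674, 0.2111, 0.0907]
tool_rot: [0.856, 1.398, -0.861]
ft_force: [0.3, -0.1, -2.1]
grip_width: 0.638
```

>>> servo_tool(
  dp=[
    [0.1,0,0],
    [0.05,0,0],
    [0.05,0,0],
    [0,0,0],
    [0,0,0],
  ],
  yaw=[0,0,0,0,0],
)

```text
time: 18.2
position: [0.569, 0.2119, 0.0885]
tool_rot: [0.859, 1.394, -0.858]
ft_force: [-0.4, -1.0, -2.6]
grip_width: 0.643
```

```bash
python3 plan.py .5685 .2125 .0855 27 1
```

```text
t 18.2 [0.569  0.2119 0.0885] jaw 26.8 q7 -0.16 F [-0.4 -1.  -2.6] grip 0.643
[[0.12, -0.01, -0.03]] yaw -0.04
```

>>> servo_tool(
  dp=[
    [0.05,0,-0.02],
    [0.05,0,0],
    [0.04,0,0],
    [0,0,0],
    [0,0,0],
  ],
  yaw=[-0.04,0,0,0,0],
)

```text
time: 18.7
position: [0.5686, 0.2124, 0.085]
tool_rot: [0.855, 1.396, -0.855]
ft_force: [-1.3, 0.4, 0.4]
grip_width: 0.64
```

```bash
python3 plan.py .5685 .2125 .0855 27 1
```

```text
t 18.7 [0.5686 0.2124 0.085 ] jaw 27.0 q7 -0.16 F [-1.3  0.4  0.4] grip 0.64
[[-0.02, 0.0, -0.01]] yaw 0.0
```

>>> servo_tool(
  dp=[
    [0.02,0,0],
    [0,0,0],
    [0,0,0],
    [0,0,0],
    [0,0,0],
  ],
  yaw=[0,0,0,0,0],
)

```text
time: 19.2
position: [0.5686, 0.2124, 0.085]
tool_rot: [0.855, 1.396, -0.855]
ft_force: [-3.4, -1.3, 4.3]
grip_width: 0.642
```

>>> servo_tool(
  dp=[
    [0,0,0],
    [0,0,0],
    [0,0,0],
    [0,0,0],
    [0,0,0],
  ],
  yaw=[0,0,0,0,0],
  fingers=0.95,
)

```text
time: 19.7
position: [0.5686, 0.2124, 0.0842]
tool_rot: [0.855, 1.396, -0.855]
ft_force: [0.5, 0.0, -1.5]
grip_width: 0.934
```

>>> servo_tool(
  dp=[
    [-0.3,0,0],
    [-0.6,0,0],
    [-0.8,0,0],
    [-0.8,0,0],
    [-0.8,0,0],
  ],
  yaw=[0,0,0,0,0],
)

```text
time: 20.2
position: [0.5689, 0.2127, 0.1691]
tool_rot: [0.856, 1.395, -0.854]
ft_force: [0.2, 0.7, 0.5]
grip_width: 0.949
```

>>> servo_tool(
  dp=[
    [-0.8,0,0],
    [-0.8,0,0],
    [-0.8,0,0],
    [-0.8,0,0],
    [-0.4,0,0],
  ],
  yaw=[0,0,0,0,0],
)

```text
time: 20.7
position: [0.5693, 0.2131, 0.2602]
tool_rot: [0.857, 1.393, -0.852]
ft_force: [0.4, 0.5, -0.5]
grip_width: 0.947
```

```bash
cat >> h.py <<'E'
def circ(n,P,x,y,z):
    P=P.reshape(-1,3);s=P[(np.hypot(P[:,0]-x,P[:,1]-y)<.045)&(abs(P[:,2]-z)<.008)]
    if len(s)>20:
        c,r=cv2.minEnclosingCircle(s[:,:2].astype(np.float32));print(n,len(s),np.round(c,4),round(r,4),s.mean(0).round(4))
E
python3 - <<'E'
from h import *
T=T_wc('wrist');im,d=ctrl.get_image('wrist');save('w5',im)
P=cloud('wrist',d,T)
circ('w jn',P,.575,.312,.13);circ('w jf',P,.465,.318,.09);circ('w hn',P,.568,.2125,.14);circ('w hf',P,.4585,.218,.10)
E
python3 plan.py .4495 -.3098 .24 -90 25
```

```text
w jn 4415 [0.5757 0.3129] 0.0281 [0.575  0.3134 0.1291]
w jf 3096 [0.4647 0.3186] 0.0279 [0.4676 0.314  0.0891]
w hn 2603 [0.5677 0.2124] 0.0235 [0.5671 0.2134 0.139 ]
w hf 2421 [0.4581 0.2197] 0.0237 [0.4586 0.2204 0.0991]
t 20.75 [0.5697 0.2133 0.2609] jaw 27.0 q7 -0.09 F [0.4 0.3 1.9] grip 0.948
[[0.03, -0.55, 0.66], [0.03, -0.5, 0.7], [0.03, -0.44, 0.74], [0.03, -0.38, 0.77], [0.03, -0.31, 0.8]] yaw 0.78
[[0.03, -0.24, 0.82], [0.03, -0.18, 0.84], [0.03, -0.11, 0.85], [0.03, -0.04, 0.86], [0.03, 0.03, 0.86]] yaw 0.78
[[0.03, 0.1, 0.85], [0.03, 0.17, 0.84], [0.03, 0.24, 0.82], [0.03, 0.31, 0.8], [0.03, 0.37, 0.77]] yaw 0.78
[[0.03, 0.43, 0.74], [0.03, 0.49, 0.7], [0.03, 0.55, 0.66], [0.03, 0.6, 0.61], [0.03, 0.65, 0.56]] yaw 0.78
[[0.03, 0.69, 0.51], [0.03, 0.73, 0.45], [0.03, 0.77, 0.39], [0.03, 0.79, 0.33], [0.03, 0.82, 0.26]] yaw 0.78
```

View pics/w5.png

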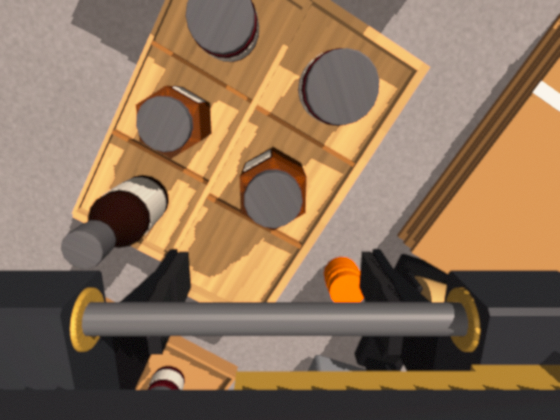

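The wrist picture shows the new jam (340,87) and honey (273,195) lids each centred in their places, the front stock untouched.

```bash
python3 plan.py .4495 -.3098 .225 27 22
```

```text
t 20.75 [0.5697 0.2133 0.2609] jaw 27.0 q7 -0.09 F [0.4 0.3 1.9] grip 0.948
[[0.07, -0.63, 0.75], [0.07, -0.63, 0.75], [0.07, -0.63, 0.75], [0.07, -0.63, 0.75], [0.07, -0.63, 0.75]] yaw 0.0
[[0.07, -0.63, 0.75], [0.07, -0.63, 0.75], [0.07, -0.63, 0.75], [0.07, -0.63, 0.75], [0.07, -0.63, 0.75]] yaw 0.0
[[0.07, -0.63, 0.75], [0.07, -0.63, 0.75], [0.07, -0.63, 0.75], [0.07, -0.63, 0.75], [0.07, -0.63, 0.75]] yaw 0.0
[[0.07, -0.63, 0.75], [0.07, -0.63, 0.75], [0.07, -0.63, 0.75], [0.07, -0.63, 0.75], [0.07, -0.63, 0.75]] yaw 0.0
[[0.07, -0.63, 0.75], [0.07, -0.63, 0.75]] yaw 0.0
```

>>> servo_tool(
  dp=[
    [0,-0.65,0.75],
    [0,-0.65,0.75],
    [0,-0.65,0.75],
    [0,-0.65,0.75],
    [0,-0.65,0.75],
  ],
  yaw=[0,0,0,0,0],
  fingers=0.8,
)

```text
time: 21.25
position: [0.5381, 0.091, 0.2564]
tool_rot: [0.855, 1.397, -0.856]
ft_force: [0.0, 0.1, 0.6]
grip_width: 0.806
```

>>> servo_tool(
  dp=[
    [0.05,-0.65,0.75],
    [0.05,-0.65,0.75],
    [0.05,-0.65,0.75],
    [0.05,-0.65,0.75],
    [0.05,-0.65,0.75],
  ],
  yaw=[0,0,0,0,0],
)

```text
time: 21.75
position: [0.5084, -0.0294, 0.2502]
tool_rot: [0.855, 1.396, -0.855]
ft_force: [0.5, 0.1, -0.4]
grip_width: 0.798
```

>>> servo_tool(
  dp=[
    [0.1,-0.65,0.75],
    [0.1,-0.65,0.75],
    [0.1,-0.65,0.75],
    [0.1,-0.65,0.75],
    [0.1,-0.65,0.75],
  ],
  yaw=[0,0,0,0,0],
)

```text
time: 22.25
position: [0.4786, -0.1497, 0.2376]
tool_rot: [0.855, 1.397, -0.855]
ft_force: [0.4, -0.0, -0.3]
grip_width: 0.8
```

>>> servo_tool(
  dp=[
    [0.1,-0.65,0.75],
    [0.1,-0.65,0.75],
    [0.1,-0.65,0.75],
    [0.1,-0.65,0.75],
    [0,0,0],
  ],
  yaw=[0,0,0,0,0],
)

```text
time: 22.75
position: [0.4533, -0.2491, 0.2271]
tool_rot: [0.859, 1.396, -0.861]
ft_force: [-0.0, 0.2, 0.4]
grip_width: 0.797
```

```bash
python3 - <<'E'
from h import *
T=T_wc('wrist');im,d=ctrl.get_image('wrist');save('w6',im)
P=cloud('wrist',d,T)
circ('syr',P,.4495,-.31,.152); circ('tall',P,.462,-.214,.124)
E
python3 plan.py .4495 -.31 .2 27 2
```

```text
syr 1326 [ 0.4498 -0.3101] 0.0163 [ 0.449  -0.3074  0.1506]
tall 4761 [ 0.4625 -0.2131] 0.029 [ 0.4616 -0.2123  0.1231]
t 22.8 [ 0.4543 -0.2466  0.2274] jaw 26.8 q7 0.9 F [-0.2  1.2  0. ] grip 0.802
[[0.55, -0.66, 1.09], [0.55, -0.66, 1.09]] yaw -0.01
```

>>> servo_tool(
  dp=[
    [0.2,-0.45,0.7],
    [0.2,-0.45,0.7],
    [0.2,-0.4,0.7],
    [0,0,0],
    [0,0,0],
  ],
  yaw=[0,0,0,0,0],
)

```text
time: 23.3
position: [0.4502, -0.3068, 0.2125]
tool_rot: [0.857, 1.397, -0.855]
ft_force: [0.2, -0.4, 0.3]
grip_width: 0.799
```

```bash
python3 plan.py .4497 -.31 .12 27 4
```

```text
t 23.3 [ 0.4502 -0.3068  0.2125] jaw 27.0 q7 0.98 F [ 0.2 -0.4  0.3] grip 0.799
[[0.93, -0.02, 0.03], [0.93, -0.02, 0.03], [0.93, -0.02, 0.03], [0.93, -0.02, 0.03]] yaw -0.0
```

>>> servo_tool(
  dp=[
    [0,-0.06,0.1],
    [0.8,0,0],
    [0.9,0,0],
    [0.9,0,0],
    [0.8,0,0],
  ],
  yaw=[0,0,0,0,0],
)

```text
time: 23.8
position: [0.4504, -0.3089, 0.1274]
tool_rot: [0.854, 1.396, -0.854]
ft_force: [0.7, -0.5, -0.1]
grip_width: 0.802
```

```bash
python3 plan.py .4497 -.31 .12 27 1
```

```text
t 23.8 [ 0.4504 -0.3089  0.1274] jaw 27.1 q7 0.96 F [ 0.7 -0.5 -0.1] grip 0.802
[[0.3, -0.05, 0.03]] yaw 0.02
```

>>> servo_tool(
  dp=[
    [0.27,-0.03,0.03],
    [0,0,0],
    [0,0,0],
    [0,0,0],
    [0,0,0],
  ],
  yaw=[0,0,0,0,0],
  fingers=0,
  grip_force=30,
)

```text
time: 24.3
position: [0.4504, -0.3111, 0.1224]
tool_rot: [0.855, 1.394, -0.855]
ft_force: [-0.9, -0.1, 0.2]
grip_width: 0.434
```

>>> servo_tool(
  dp=[
    [0,0,0],
    [0,0,0],
    [0,0,0],
    [0,0,0],
    [0,0,0],
  ],
  yaw=[0,0,0,0,0],
)

```text
time: 24.8
position: [0.4504, -0.311, 0.1221]
tool_rot: [0.855, 1.395, -0.855]
ft_force: [0.9, -0.1, 5.4]
grip_width: 0.357
```

>>> servo_tool(
  dp=[
    [-0.2,0,0],
    [-0.4,0,0],
    [-0.7,0,0],
    [-0.8,0,0],
    [-0.8,0,0],
  ],
  yaw=[0,0,0,0,0],
)

```text
time: 25.3
position: [0.4489, -0.3105, 0.1941]
tool_rot: [0.856, 1.398, -0.856]
ft_force: [1.3, 0.0, -2.7]
grip_width: 0.362
```

>>> servo_tool(
  dp=[
    [-0.8,0,0],
    [-0.8,0,0],
    [-0.8,0,0],
    [-0.6,0,0],
    [-0.3,0,0],
  ],
  yaw=[0,0,0,0,0],
)

```text
time: 25.8
position: [0.4499, -0.3109, 0.2777]
tool_rot: [0.855, 1.395, -0.855]
ft_force: [-0.4, 1.0, -2.4]
grip_width: 0.359
```

```bash
python3 plan.py .563 .112 .28 27 20
```

```text
t 25.8 [ 0.4499 -0.3109  0.2777] jaw 27.0 q7 1.0 F [-0.4  1.  -2.4] grip 0.359
[[-0.0, 0.59, -0.65], [-0.0, 0.59, -0.65], [-0.0, 0.59, -0.65], [-0.0, 0.59, -0.65], [-0.0, 0.59, -0.65]] yaw 0.0
[[-0.0, 0.59, -0.65], [-0.0, 0.59, -0.65], [-0.0, 0.59, -0.65], [-0.0, 0.59, -0.65], [-0.0, 0.59, -0.65]] yaw 0.0
[[-0.0, 0.59, -0.65], [-0.0, 0.59, -0.65], [-0.0, 0.59, -0.65], [-0.0, 0.59, -0.65], [-0.0, 0.59, -0.65]] yaw 0.0
[[-0.0, 0.59, -0.65], [-0.0, 0.59, -0.65], [-0.0, 0.59, -0.65], [-0.0, 0.59, -0.65], [-0.0, 0.59, -0.65]] yaw 0.0
```

>>> servo_tool(
  dp=[
    [0,0.3,-0.3],
    [0,0.5,-0.5],
    [0,0.6,-0.65],
    [0,0.6,-0.65],
    [0,0.6,-0.65],
  ],
  yaw=[0,0,0,0,0],
)

```text
time: 26.3
position: [0.4765, -0.2167, 0.275]
tool_rot: [0.854, 1.399, -0.854]
ft_force: [0.9, 0.1, -2.5]
grip_width: 0.358
```

>>> servo_tool(
  dp=[
    [0,0.6,-0.65],
    [0,0.6,-0.65],
    [0,0.6,-0.65],
    [0,0.6,-0.65],
    [0,0.6,-0.65],
  ],
  yaw=[0,0,0,0,0],
)

```text
time: 26.8
position: [0.5059, -0.1103, 0.275]
tool_rot: [0.854, 1.399, -0.854]
ft_force: [-0.1, -0.9, -1.5]
grip_width: 0.36
```

>>> servo_tool(
  dp=[
    [0,0.6,-0.65],
    [0,0.6,-0.65],
    [0,0.6,-0.65],
    [0,0.6,-0.65],
    [0,0.6,-0.65],
  ],
  yaw=[0,0,0,0,0],
)

```text
time: 27.3
position: [0.5353, -0.004, 0.2751]
tool_rot: [0.853, 1.399, -0.854]
ft_force: [0.6, -0.3, -3.3]
grip_width: 0.356
```

>>> servo_tool(
  dp=[
    [0,0.6,-0.65],
    [0,0.6,-0.65],
    [0,0.6,-0.65],
    [0,0.5,-0.5],
    [0,0.3,-0.3],
  ],
  yaw=[0,0,0,0,0],
)

```text
time: 27.8
position: [0.5617, 0.0875, 0.2752]
tool_rot: [0.852, 1.4, -0.852]
ft_force: [0.5, 0.3, -2.9]
grip_width: 0.36
```

```bash
python3 plan.py .563 .112 .2 27 4
```

```text
t 27.8 [0.5617 0.0875 0.2752] jaw 27.3 q7 0.18 F [ 0.5  0.3 -2.9] grip 0.36
[[0.75, 0.12, -0.21], [0.75, 0.12, -0.21], [0.75, 0.12, -0.21], [0.75, 0.12, -0.21]] yaw 0.01
```

>>> servo_tool(
  dp=[
    [0,0.3,-0.4],
    [0.2,0.2,-0.45],
    [0.6,0,0],
    [0.6,0,0],
    [0.3,0,0],
  ],
  yaw=[0,0,0,0,0],
)

```text
time: 28.3
position: [0.5632, 0.1067, 0.2309]
tool_rot: [0.854, 1.398, -0.859]
ft_force: [-0.1, 0.4, -2.7]
grip_width: 0.362
```

```bash
python3 plan.py .563 .112 .18 27 3
python3 - <<'E'
from h import *
for n in ['side','wrist']:
    im,d=ctrl.get_image(n);save(n+'7',im)
E
```

```text
t 28.3 [0.5632 0.1067 0.2309] jaw 26.9 q7 0.12 F [-0.1  0.4 -2.7] grip 0.362
[[0.68, 0.03, -0.06], [0.68, 0.03, -0.06], [0.68, 0.03, -0.06]] yaw -0.0
```

View pics/side7.png

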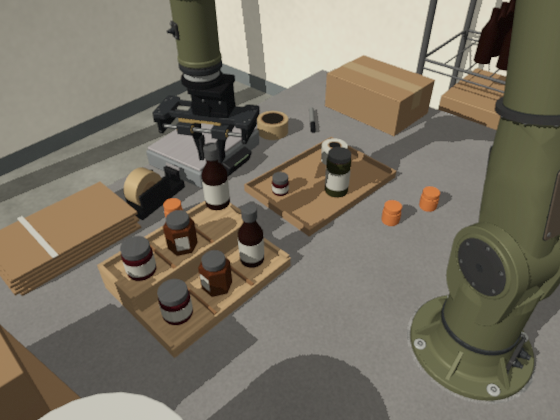

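The side view shows the bottle hanging upright (215,185) above the right lane, other stock standing.

>>> servo_tool(
  dp=[
    [0,0.08,-0.18],
    [0.6,0,0],
    [0.7,0,0],
    [0.5,0,0],
    [0,0,0],
  ],
  yaw=[0,0,0,0,0],
)

```text
time: 28.9
position: [0.5627, 0.1128, 0.1864]
tool_rot: [0.853, 1.399, -0.858]
ft_force: [-1.5, -0.1, -2.6]
grip_width: 0.357
```

```bash
python3 plan.py .563 .112 .176 27 1
```

```text
t 28.9 [0.5627 0.1128 0.1864] jaw 27.0 q7 0.09 F [-1.5 -0.1 -2.6] grip 0.357
[[0.42, -0.0, 0.03]] yaw 0.0
```

>>> servo_tool(
  dp=[
    [0.2,0,0],
    [0.1,0,0],
    [0.05,0,0],
    [0,0,0],
    [0,0,0],
  ],
  yaw=[0,0,0,0,0],
)

```text
time: 29.4
position: [0.5644, 0.1133, 0.1804]
tool_rot: [0.855, 1.396, -0.855]
ft_force: [0.8, 0.3, -3.0]
grip_width: 0.356
```

```bash
python3 plan.py .563 .112 .176 27 1
```

```text
t 29.4 [0.5644 0.1133 0.1804] jaw 27.0 q7 0.09 F [ 0.8  0.3 -3. ] grip 0.356
[[0.17, -0.07, 0.02]] yaw 0.0
```

>>> servo_tool(
  dp=[
    [0.05,-0.04,0.02],
    [0.05,0,0],
    [0.04,0,0],
    [0,0,0],
    [0,0,0],
  ],
  yaw=[0,0,0,0,0],
)

```text
time: 29.9
position: [0.5635, 0.1124, 0.1765]
tool_rot: [0.855, 1.396, -0.855]
ft_force: [-0.3, -0.8, -2.7]
grip_width: 0.361
```

```bash
python3 plan.py .563 .112 .176 27 1
```

```text
t 29.9 [0.5635 0.1124 0.1765] jaw 27.0 q7 0.09 F [-0.3 -0.8 -2.7] grip 0.361
[[0.02, -0.02, 0.0]] yaw 0.0
```

>>> servo_tool(
  dp=[
    [0.04,0,0],
    [0.03,0,0],
    [0,0,0],
    [0,0,0],
    [0,0,0],
  ],
  yaw=[0,0,0,0,0],
)

```text
time: 30.4
position: [0.564, 0.1127, 0.176]
tool_rot: [0.856, 1.395, -0.854]
ft_force: [-0.9, 1.5, 6.4]
grip_width: 0.36
```

```bash
python3 plan.py .563 .112 .176 27 1
```

```text
t 30.4 [0.564  0.1127 0.176 ] jaw 27.0 q7 0.09 F [-0.9  1.5  6.4] grip 0.36
[[0.0, -0.05, 0.0]] yaw 0.0
```

>>> servo_tool(
  dp=[
    [-0.03,0,0],
    [0,0,0],
    [0,0,0],
    [0,0,0],
    [0,0,0],
  ],
  yaw=[0,0,0,0,0],
  fingers=0.7,
)

```text
time: 30.9
position: [0.5634, 0.1123, 0.1753]
tool_rot: [0.855, 1.396, -0.856]
ft_force: [-0.2, 0.8, 0.0]
grip_width: 0.677
```

>>> servo_tool(
  dp=[
    [-0.3,0,0],
    [-0.6,0,0],
    [-0.7,0,0],
    [-0.8,0,0],
    [-0.8,0,0],
  ],
  yaw=[0,0,0,0,0],
)

```text
time: 31.4
position: [0.5637, 0.1126, 0.2578]
tool_rot: [0.856, 1.395, -0.854]
ft_force: [0.6, 0.2, 0.2]
grip_width: 0.706
```

```bash
python3 - <<'E'
from h import *
T=T_wc('wrist');im,d=ctrl.get_image('wrist');save('w8',im);P=cloud('wrist',d,T)
circ('w sn',P,.563,.112,.206);circ('w sf',P,.453,.118,.166);circ('w hn',P,.568,.2125,.14)
im,d=ctrl.get_image('side');P=cloud('side',d)
circ('s sn',P,.563,.112,.206);circ('s sf',P,.453,.118,.166);circ('s hn',P,.568,.2125,.14);circ('s hf',P,.458,.2185,.10);circ('s jn',P,.575,.312,.13)
circ('tast',P,.573,-.116,.054)
E
python3 plan.py .573 -.116 .15 27 11
```

```text
w sn 1984 [0.5631 0.1131] 0.016 [0.5626 0.114  0.2049]
w sf 1809 [0.4532 0.1188] 0.0163 [0.454  0.1199 0.1649]
w hn 3420 [0.5676 0.2121] 0.0236 [0.5669 0.2124 0.1391]
s sn 159 [0.5622 0.1134] 0.0174 [0.5608 0.1152 0.2055]
s sf 174 [0.4538 0.1184] 0.0181 [0.4511 0.1212 0.1657]
s hn 341 [0.5684 0.2121] 0.0247 [0.5649 0.2141 0.14  ]
s hf 388 [0.4596 0.2206] 0.0252 [0.4561 0.2222 0.1002]
s jn 553 [0.5758 0.3125] 0.0289 [0.5725 0.3148 0.1303]
tast 162 [ 0.5727 -0.1151] 0.0226 [ 0.5714 -0.1125  0.0543]
t 31.5 [0.5653 0.1132 0.2599] jaw 27.0 q7 0.12 F [ 1.  -1.1 -0.2] grip 0.698
[[0.4, -0.35, 0.76], [0.4, -0.35, 0.76], [0.4, -0.35, 0.76], [0.4, -0.35, 0.76], [0.4, -0.35, 0.76]] yaw 0.0
[[0.4, -0.35, 0.76], [0.4, -0.35, 0.76], [0.4, -0.35, 0.76], [0.4, -0.35, 0.76], [0.4, -0.35, 0.76]] yaw 0.0
[[0.4, -0.35, 0.76]] yaw 0.0
```

View pics/w8.png

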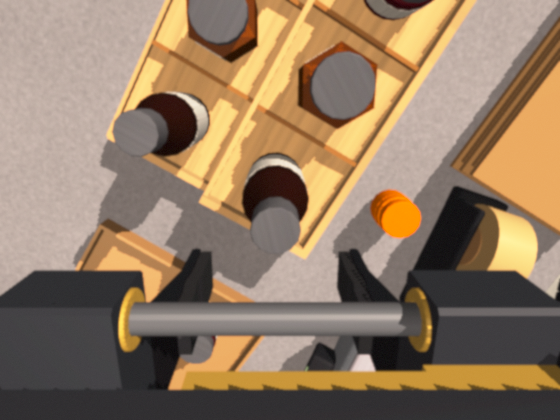

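The syrup bottle (275,225) stands centred in its lane; all three pairs measure about (0.110, −0.006) apart. Next is the tasting jar.

>>> servo_tool(
  dp=[
    [0,-0.35,0.75],
    [0,-0.35,0.75],
    [0.1,-0.35,0.75],
    [0.4,-0.35,0.75],
    [0.5,-0.35,0.75],
  ],
  yaw=[0,0,0,0,0],
)

```text
time: 32.0
position: [0.5674, 0.0082, 0.2308]
tool_rot: [0.855, 1.395, -0.855]
ft_force: [-0.7, -0.7, -0.1]
grip_width: 0.703
```

>>> servo_tool(
  dp=[
    [0.5,-0.35,0.75],
    [0.5,-0.35,0.75],
    [0.5,-0.35,0.75],
    [0.5,-0.35,0.75],
    [0.3,-0.3,0.6],
  ],
  yaw=[0,0,0,0,0],
)

```text
time: 32.5
position: [0.5695, -0.092, 0.1719]
tool_rot: [0.855, 1.397, -0.857]
ft_force: [-0.3, 0.1, -0.6]
grip_width: 0.697
```

```bash
python3 - <<'E'
from h import *
T=T_wc('wrist');im,d=ctrl.get_image('wrist');save('w9',im);P=cloud('wrist',d,T)
circ('tast',P,.573,-.116,.054)
E
python3 plan.py .573 -.1164 .09 27 3
```

```text
tast 1990 [ 0.5732 -0.1156] 0.021 [ 0.5726 -0.1143  0.053 ]
t 32.55 [ 0.5688 -0.0956  0.1708] jaw 26.8 q7 0.47 F [ 0.1 -3.3 -0.8] grip 0.698
[[1.08, -0.07, 0.27], [1.08, -0.08, 0.27], [1.08, -0.08, 0.27]] yaw -0.01
```

View pics/w9.png

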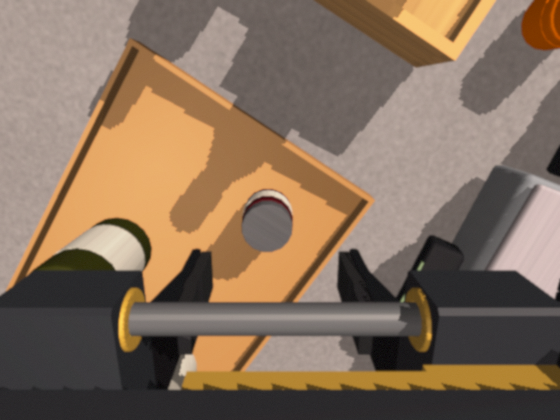

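The tasting jar (267,218) is between the fingers; I turn the jaws along x for more clearance from the tall jar.

>>> servo_tool(
  dp=[
    [0.4,-0.1,0.5],
    [0.5,-0.1,0.35],
    [0.5,0,0],
    [0.5,0,0],
    [0.3,0,0],
  ],
  yaw=[0.7,0.7,0.7,0.7,0.7],
)

```text
time: 33.05
position: [0.5745, -0.1111, 0.1175]
tool_rot: [1.134, 1.257, -1.133]
ft_force: [-0.1, -0.0, 0.1]
grip_width: 0.698
```

```bash
python3 plan.py .573 -.116 .013 6 5
```

```text
t 33.05 [ 0.5745 -0.1111  0.1175] jaw 5.9 q7 0.12 F [-0.1 -0.   0.1] grip 0.698
[[0.84, -0.02, 0.04], [0.84, -0.02, 0.04], [0.84, -0.02, 0.04], [0.84, -0.02, 0.04], [0.84, -0.02, 0.04]] yaw -0.0
```

>>> servo_tool(
  dp=[
    [0.5,-0.06,0.18],
    [0.7,0,0],
    [0.8,0,0],
    [0.8,0,0],
    [0.6,0,0],
  ],
  yaw=[0,0,0,0,0],
)

```text
time: 33.55
position: [0.5732, -0.1164, 0.0317]
tool_rot: [1.13, 1.259, -1.131]
ft_force: [0.7, 0.2, 0.2]
grip_width: 0.698
```

```bash
python3 plan.py .573 -.116 .014 6 1
```

```text
t 33.55 [ 0.5732 -0.1164  0.0317] jaw 6.1 q7 0.09 F [0.7 0.2 0.2] grip 0.698
[[0.71, -0.01, -0.02]] yaw 0.02
```

>>> servo_tool(
  dp=[
    [0.4,0,0],
    [0.2,0,0],
    [0,0,0],
    [0,0,0],
    [0,0,0],
  ],
  yaw=[0,0,0,0,0],
)

```text
time: 34.05
position: [0.5744, -0.1166, 0.0189]
tool_rot: [1.132, 1.256, -1.131]
ft_force: [0.2, 0.8, 0.1]
grip_width: 0.7
```

```bash
python3 plan.py .573 -.116 .014 6 1
```

```text
t 34.05 [ 0.5744 -0.1166  0.0189] jaw 6.0 q7 0.08 F [0.2 0.8 0.1] grip 0.7
[[0.2, -0.05, -0.03]] yaw 0.0
```

>>> servo_tool(
  dp=[
    [0.18,-0.03,-0.02],
    [0,0,0],
    [0,0,0],
    [0,0,0],
    [0,0,0],
  ],
  yaw=[0,0,0,0,0],
  fingers=0,
  grip_force=12,
)

```text
time: 34.55
position: [0.5728, -0.116, 0.0135]
tool_rot: [1.131, 1.257, -1.132]
ft_force: [0.1, -0.3, -1.0]
grip_width: 0.499
```

>>> servo_tool(
  dp=[
    [0,0,0],
    [0,0,0],
    [0,0,0],
    [-0.2,0,0],
    [-0.4,0,0],
  ],
  yaw=[0,0,0,0,0],
)

```text
time: 35.05
position: [0.5721, -0.116, 0.0283]
tool_rot: [1.131, 1.259, -1.132]
ft_force: [-0.1, -0.0, -1.6]
grip_width: 0.503
```

>>> servo_tool(
  dp=[
    [-0.8,0,0],
    [-0.9,0,0],
    [-0.9,0,0],
    [-0.9,0,0],
    [-0.9,0,0],
  ],
  yaw=[0,0,0,0,0],
)

```text
time: 35.55
position: [0.573, -0.116, 0.1405]
tool_rot: [1.131, 1.256, -1.131]
ft_force: [0.4, -0.1, -1.3]
grip_width: 0.504
```

```bash
python3 plan.py .5757 .3128 .2 6 20
```

```text
t 35.55 [ 0.573  -0.116   0.1405] jaw 6.0 q7 0.14 F [ 0.4 -0.1 -1.3] grip 0.504
[[-0.12, 0.1, -0.85], [-0.12, 0.1, -0.85], [-0.12, 0.1, -0.85], [-0.12, 0.1, -0.85], [-0.12, 0.1, -0.85]] yaw 0.0
[[-0.12, 0.1, -0.85], [-0.12, 0.1, -0.85], [-0.12, 0.1, -0.85], [-0.12, 0.1, -0.85], [-0.12, 0.1, -0.85]] yaw 0.0
[[-0.12, 0.1, -0.85], [-0.12, 0.1, -0.85], [-0.12, 0.1, -0.85], [-0.12, 0.1, -0.85], [-0.12, 0.1, -0.85]] yaw 0.0
[[-0.12, 0.1, -0.85], [-0.12, 0.1, -0.85], [-0.12, 0.1, -0.85], [-0.12, 0.1, -0.85], [-0.12, 0.1, -0.85]] yaw 0.0
```

>>> servo_tool(
  dp=[
    [-0.9,0,-0.3],
    [-0.95,0.1,-0.5],
    [-0.95,0.1,-0.5],
    [-0.95,0.1,-0.5],
    [-0.95,0.1,-0.5],
  ],
  yaw=[0,0,0,0,0],
)

```text
time: 36.05
position: [0.5766, -0.0571, 0.2581]
tool_rot: [1.131, 1.256, -1.131]
ft_force: [0.2, -0.2, -1.3]
grip_width: 0.5
```

>>> servo_tool(
  dp=[
    [0,0.1,-0.85],
    [0,0.1,-0.85],
    [0,0.1,-0.85],
    [0,0.1,-0.85],
    [0,0.1,-0.85],
  ],
  yaw=[0,0,0,0,0],
)

```text
time: 36.55
position: [0.5779, 0.0502, 0.2571]
tool_rot: [1.131, 1.256, -1.131]
ft_force: [-0.2, -0.6, -0.6]
grip_width: 0.5
```

>>> servo_tool(
  dp=[
    [0,0.1,-0.85],
    [0,0.1,-0.85],
    [0,0.1,-0.85],
    [0,0.1,-0.85],
    [0,0.1,-0.85],
  ],
  yaw=[0,0,0,0,0],
)

```text
time: 37.05
position: [0.5792, 0.157, 0.257]
tool_rot: [1.132, 1.256, -1.131]
ft_force: [0.5, -0.0, -0.9]
grip_width: 0.501
```

>>> servo_tool(
  dp=[
    [0,0.1,-0.85],
    [0,0.1,-0.85],
    [0,0.1,-0.85],
    [0,0.1,-0.85],
    [0,0.1,-0.85],
  ],
  yaw=[0,0,0,0,0],
)

```text
time: 37.55
position: [0.5805, 0.2639, 0.257]
tool_rot: [1.132, 1.256, -1.131]
ft_force: [1.2, -0.1, -2.0]
grip_width: 0.505
```

```bash
python3 plan.py .5757 .3128 .18 6 5
```

```text
t 37.55 [0.5805 0.2639 0.257 ] jaw 6.0 q7 -0.53 F [ 1.2 -0.1 -2. ] grip 0.505
[[0.62, 0.0, -0.39], [0.62, 0.0, -0.39], [0.62, 0.0, -0.39], [0.62, 0.0, -0.39], [0.62, 0.0, -0.39]] yaw 0.0
```

>>> servo_tool(
  dp=[
    [0,0,-0.7],
    [0,0,-0.7],
    [0.5,0,-0.55],
    [0.6,0,0],
    [0.6,0,0],
  ],
  yaw=[0,0,0,0,0],
)

```text
time: 38.05
position: [0.5753, 0.3108, 0.2118]
tool_rot: [1.13, 1.257, -1.133]
ft_force: [-0.2, -0.8, -0.4]
grip_width: 0.5
```

>>> servo_tool(
  dp=[
    [0.6,0,0],
    [0.5,0,0],
    [0.3,0,0],
    [0,0,0],
    [0,0,0],
  ],
  yaw=[0,0,0,0,0],
)

```text
time: 38.55
position: [0.5758, 0.3115, 0.1788]
tool_rot: [1.132, 1.257, -1.131]
ft_force: [0.2, 0.4, -1.2]
grip_width: 0.503
```

```bash
python3 plan.py .5757 .3128 .15 6 1;  python3 - <<'E'
from h import *
im,d=ctrl.get_image('side');save('s10',im);P=cloud('side',d)
p=ctrl.get_state()['position']
circ('s tj',P,p[0],p[1],p[2]-.0095+.05);circ('s jam',P,.5757,.3128,.13)
c=im[180:300,60:260];save('s10z',cv2.resize(c,None,fx=4,fy=4,interpolation=cv2.INTER_CUBIC))
E
```

```text
t 38.55 [0.5758 0.3115 0.1788] jaw 6.0 q7 -0.64 F [ 0.2  0.4 -1.2] grip 0.503
[[1.15, 0.0, -0.05]] yaw -0.0
s tj 121 [0.5742 0.322 ] 0.0352 [0.5708 0.3247 0.2181]
s jam 545 [0.5761 0.3128] 0.0292 [0.5724 0.315  0.1302]
```

View pics/s10z.png

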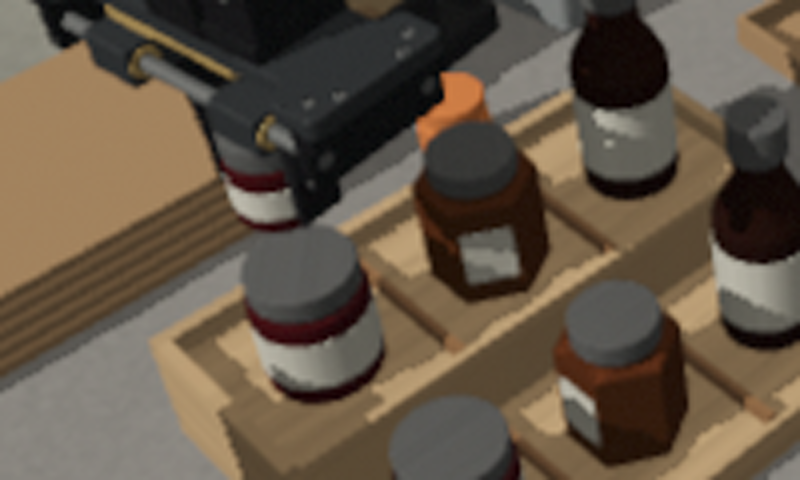

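The tasting jar (265,190) hangs upright above the jam jar's lid (300,260).

>>> servo_tool(
  dp=[
    [0.4,0,-0.05],
    [0.4,0,0],
    [0.4,0,0],
    [0.1,0,0],
    [0,0,0],
  ],
  yaw=[0,0,0,0,0],
)

```text
time: 39.1
position: [0.5749, 0.3125, 0.1449]
tool_rot: [1.13, 1.258, -1.133]
ft_force: [0.4, -0.3, -1.3]
grip_width: 0.503
```

```bash
python3 plan.py .5758 .3129 .14 6 1
```

```text
t 39.1 [0.5749 0.3125 0.1449] jaw 6.0 q7 -0.65 F [ 0.4 -0.3 -1.3] grip 0.503
[[0.2, 0.04, -0.01]] yaw 0.0
```

>>> servo_tool(
  dp=[
    [0.06,0,0],
    [0.05,0,0],
    [0.04,0,0],
    [0,0,0],
    [0,0,0],
  ],
  yaw=[0,0,0,0,0],
)

```text
time: 39.6
position: [0.5754, 0.3129, 0.1424]
tool_rot: [1.132, 1.257, -1.131]
ft_force: [0.1, 0.2, -0.6]
grip_width: 0.498
```

```bash
python3 plan.py .5758 .3129 .14 6 1
```

```text
t 39.6 [0.5754 0.3129 0.1424] jaw 6.0 q7 -0.66 F [ 0.1  0.2 -0.6] grip 0.498
[[0.09, 0.02, -0.0]] yaw 0.0
```

>>> servo_tool(
  dp=[
    [0.04,0,0],
    [0.04,0,0],
    [0.02,0,0],
    [0,0,0],
    [0,0,0],
  ],
  yaw=[0,0,0,0,0],
)

```text
time: 40.1
position: [0.5753, 0.3128, 0.1397]
tool_rot: [1.131, 1.257, -1.132]
ft_force: [0.3, 0.4, -0.6]
grip_width: 0.503
```

```bash
python3 plan.py .5758 .3129 .14 6 1
```

```text
t 40.1 [0.5753 0.3128 0.1397] jaw 6.0 q7 -0.66 F [ 0.3  0.4 -0.6] grip 0.503
[[-0.01, 0.02, -0.0]] yaw 0.0
```

>>> servo_tool(
  dp=[
    [0.03,0,0],
    [0.02,0,0],
    [0,0,0],
    [0,0,0],
    [0,0,0],
  ],
  yaw=[0,0,0,0,0],
)

```text
time: 40.6
position: [0.5755, 0.3129, 0.1395]
tool_rot: [1.132, 1.256, -1.131]
ft_force: [-2.3, -1.3, 5.1]
grip_width: 0.504
```

```bash
python3 plan.py .5758 .3129 .14 6 1
```

```text
t 40.6 [0.5755 0.3129 0.1395] jaw 6.0 q7 -0.66 F [-2.3 -1.3  5.1] grip 0.504
[[-0.02, 0.01, 0.0]] yaw 0.0
```

>>> servo_tool(
  dp=[
    [-0.03,0,0],
    [0,0,0],
    [0,0,0],
    [0,0,0],
    [0,0,0],
  ],
  yaw=[0,0,0,0,0],
)

```text
time: 41.1
position: [0.5755, 0.3129, 0.1395]
tool_rot: [1.132, 1.257, -1.131]
ft_force: [-2.3, -0.8, 3.7]
grip_width: 0.505
```

>>> servo_tool(
  dp=[
    [0,0,0],
    [0,0,0],
    [0,0,0],
    [0,0,0],
    [0,0,0],
  ],
  yaw=[0,0,0,0,0],
  fingers=0.8,
)

```text
time: 41.6
position: [0.5753, 0.3128, 0.139]
tool_rot: [1.131, 1.257, -1.132]
ft_force: [-0.4, -0.3, -0.0]
grip_width: 0.782
```

>>> servo_tool(
  dp=[
    [-0.2,0,0],
    [-0.4,0,0],
    [-0.6,0,0],
    [-0.8,0,0],
    [-0.8,0,0],
  ],
  yaw=[0,0,0,0,0],
)

```text
time: 42.1
position: [0.5756, 0.3131, 0.2115]
tool_rot: [1.132, 1.257, -1.13]
ft_force: [-0.1, 0.2, -0.4]
grip_width: 0.801
```

>>> servo_tool(
  dp=[
    [-0.8,0,0],
    [-0.8,0,0],
    [-0.6,0,0.5],
    [0,0,0.8],
    [0,0,0.8],
  ],
  yaw=[0,0,0,0,0],
)

```text
time: 42.6
position: [0.5813, 0.2597, 0.266]
tool_rot: [1.132, 1.256, -1.13]
ft_force: [-0.1, -0.2, 0.1]
grip_width: 0.798
```

>>> servo_tool(
  dp=[
    [0,0,0.8],
    [0,0,0.8],
    [0,0,0.8],
    [0,0,0.8],
    [0,0,0.8],
  ],
  yaw=[0,0,0,0,0],
)

```text
time: 43.1
position: [0.5915, 0.1593, 0.2653]
tool_rot: [1.132, 1.256, -1.132]
ft_force: [0.2, 0.7, 0.9]
grip_width: 0.798
```

>>> servo_tool(
  dp=[
    [0,0,0.8],
    [0,0,0.8],
    [0,0,0.8],
    [0,0,0.8],
    [0,0,0.8],
  ],
  yaw=[0,0,0,0,0],
)

```text
time: 43.6
position: [0.6018, 0.0599, 0.2653]
tool_rot: [1.132, 1.256, -1.132]
ft_force: [0.7, -0.2, -0.3]
grip_width: 0.802
```

Run:
```python
from h import *
print(ctrl.get_state()['position'],ctrl.get_state()['time'])
for n in ['top','side']:
    im,d=ctrl.get_image(n);save(n+'11',im);P=cloud(n,d)
    for k,(x,y,z) in dict(tj=(.5757,.3129,.18),jn=(.5757,.3129,.13),hn=(.568,.2125,.14),sn=(.563,.112,.206),jf=(.465,.318,.09),hf=(.4585,.2185,.10),sf=(.453,.118,.166),tall=(.462,-.214,.124),roll=(.551,-.324,.054)).items(): circ(n+' '+k,P,x,y,z)
    save(n+'11z',cv2.resize(im[90:330,110:450] if n=='top' else im[130:340,80:420],None,fx=2.3,fy=2.3,interpolation=cv2.INTER_CUBIC))
```

```text
[0.60181601 0.05989251 0.26529097] 43.6
top tj 287 [0.575  0.3114] 0.0213 [0.5738 0.3102 0.1793]
top jn 157 [0.5747 0.3106] 0.0282 [0.5671 0.2997 0.1296]
top hn 330 [0.5679 0.2112] 0.0237 [0.5667 0.2101 0.1391]
top jf 436 [0.4653 0.3173] 0.0281 [0.4644 0.3166 0.0893]
top hf 317 [0.4583 0.2184] 0.0234 [0.4576 0.2174 0.0992]
top sf 65 [0.4526 0.1217] 0.015 [0.4511 0.1253 0.1651]
top tall 517 [ 0.4624 -0.214 ] 0.029 [ 0.4615 -0.2136  0.1234]
top roll 667 [ 0.5504 -0.3253] 0.0365 [ 0.5497 -0.3241  0.0537]
side tj 335 [0.5741 0.3127] 0.0216 [0.5717 0.3146 0.1801]
side jn 266 [0.5739 0.3143] 0.0285 [0.5619 0.3205 0.1301]
side hn 342 [0.5686 0.2132] 0.0257 [0.5651 0.2143 0.1402]
side sn 156 [0.5641 0.1135] 0.0171 [0.561  0.115  0.2056]
side jf 629 [0.465 0.32 ] 0.0287 [0.4623 0.3209 0.0904]
side hf 377 [0.4586 0.2197] 0.0243 [0.4565 0.2216 0.1002]
side sf 175 [0.453 0.119] 0.0174 [0.4509 0.1211 0.1656]
side tall 310 [ 0.462 -0.214] 0.0319 [ 0.4604 -0.2088  0.1239]
side roll 220 [ 0.5548 -0.3239] 0.038 [ 0.5589 -0.325   0.0553]
```

View pics/top11z.png

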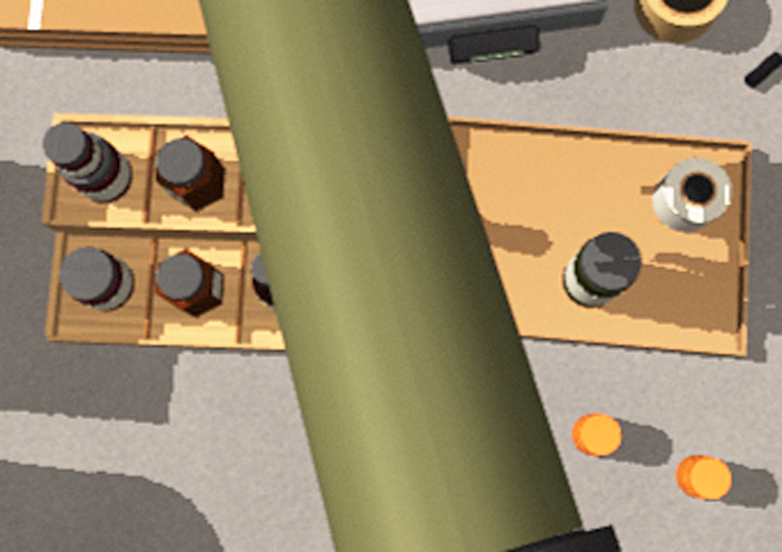

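View pics/side11z.png

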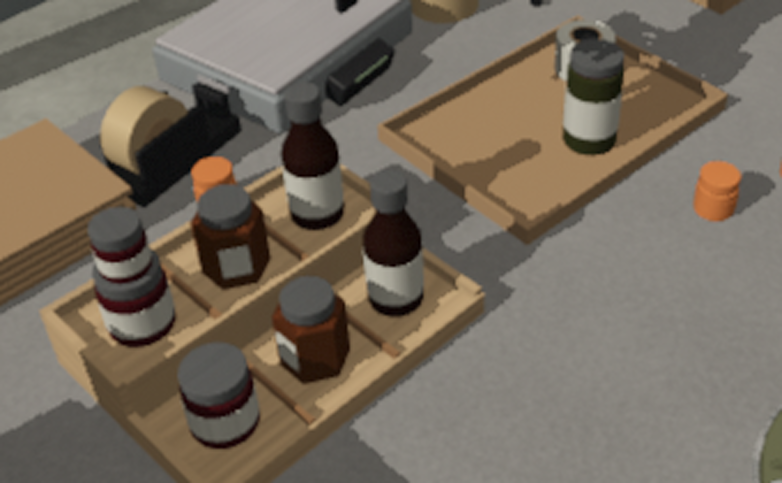

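All in place and upright; the tool is clear of everything (tips at z = 0.265, nearest glass top 0.206). Handing in.

```bash
python3 -c "
from h import *
print(ctrl.close_job())"
```

```text
the job is handed in; nothing more can be done
None
```

The display is restocked and the job was handed in at about 44 s of the 104 s allowed; the hand-in reports no verdict.

- **What I did:** I put up the jam jar, then the honey jar (turned to match the one in front), then the syrup bottle. The tasting jar went last, on top of the new jam jar.
- **Position behind the front stock:** each new piece measures 110 to 111 mm behind its front one and 5 to 8 mm to the side in bench axes. About 6 mm of that side shift comes from the display being turned about 3°.
- **Tasting jar:** it stands within about 1–2 mm of the middle of the jam lid, with its top at 180 mm as expected.
- **Left alone:** the front stock, tall jar and roll read within about 2 mm of where they started. The orange look-alikes were never touched. Wrist force readings at the set-downs were all under 12 N.

**Disagreements:** the top and side cameras differ by 1 to 3 mm in y, which is about their calibration error. In the last top picture the arm hid the new syrup bottle and part of the front one. I checked those two with the side camera at the end, and with the wrist camera right after setting the bottle down. No check failed.

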